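Isolate, load and bolt down a vacuum chamber

ROBOT

A 6-joint arm with a two-finger parallel gripper is mounted at the origin on a cart in front of the work surface, level with it; the furniture and walls round the work are solid. World frame = base frame: x ahead of the robot, y to its left, z up, the work surface at z = 0. Lengths are in m, angles in rad, forces in N, time in s.
With the tool pointing down it reaches from about 0.35 to 0.85 m from the base axis. Payload 8.1 kg.
Tool frame: the origin (TCP) lies between the finger pads; the fingertips stand bot.nose_length ahead of it and the grasp point (between the pads) lies 2 mm behind it (bot.nose_length is the distance from the TCP to the fingertips, in m); z points along the fingers, y is the line along which they close (so a half turn about z gives the same grasp; the last joint's range is limited). The gripper opens to 85 mm and grips with 20 to 120 N. Pads are 22 mm wide; open, the fingers measure 114 mm over their backs; the gripper's body (76 mm by 85 mm) begins 54 mm behind the grasp point. The pads swing forward as they close: fully open they stand 13 mm farther back than shut.
Start: joints at [-1.428, 0.13, 1.488, -0, 1.523, -0.085], TCP at [0.136, -0.584, 0.248] pointing down, gripper open.
Joint ranges: [-2.96, 2.96], [-0.89, 2.26], [0.02, 2.5], [-1.34, 4.48], [0, 2.73], [-2.66, 2.66]. Speed limits (rad/s): [2.39, 2.39, 2.79, 3.14, 3.14, 3.14].

INTERFACE

Orientations are given as a unit quaternion [w, x, y, z].
In Python, from station import telemetry, read_camera, bot, spotter gives the robot as it stands.
- The arm moves only by the shell command python3 -m crank 'ROWS' [OPENING] [FORCE]. ROWS is JSON, a list that holds one entry, the list of rows, each a list of 6 numbers: the shift along the tool's x, y, z in mm, then the turn, a rotation vector about the tool's x, y, z in degrees. A call has 1 to 10 rows; each row shifts and turns the commanded pose from where the row before left it, along the tool's axes as they then stand; what a row does not reach is not made up. A row lasts 1/12 s, in which the tool goes at most 41.7 mm and 7.16 degrees, less where a joint would pass 70% of its speed; a pose out of reach is approached as far as the arm can. A call with a gripper value outside its range is refused whole. OPENING is the opening in per cent of the stroke, from 0 (shut) to 100 (fully open), set as the call begins (- or left out, the last holds). The fingers move at their own pace and stop on an object; FORCE is the grip in N (left out, the last holds). Time passes only in rows, so rows that do not move let the fingers close. It gives the time, the measured TCP pose, the force, the opening and the grip force at its end, in the units of the state.
- telemetry.sense(): the state, without advancing time (a new reading comes with each control period).
- read_camera(name): name is "side" or "top" or "wrist"; returns a dict with "image" (384x512x3 uint8, blue, green, red), "fovy" (degrees; the focal length in pixels is half the picture's height over the tangent of half this angle, whatever the lens; pixels are square), "cx", "cy" (the principal point, pixels), "origin" and "orientation" of the camera in the world; the wrist camera has in their place "mount" (4x4, takes a point from camera to tool coordinates, whose origin is the TCP and whose axes are the flange's). Camera axes: x right, y down, z forward; pixel columns grow to the right and rows downward; lengths in m; the calibration is good to about 2 mm. The wrist camera is an equidistant fisheye: a pixel r from the principal point sees the ray r / f radians off the axis. A picture is of the moment at which its call begins: read the wrist's pose just before it. There is no depth.
- bot.hand_in(): hands the job in; it is judged then, once.
Trained networks look in a picture, given as the dict that the camera call returned (one of the last four; its "shot" number tells which), for a name from the list of things; names that differ only in an ending like _2 or _b are one class to them, and where a whole thing is asked for, a point or a joint stands for the part that bears it (a point fixed in the world has none). Each returns a list of dicts, best first, with "confidence" (0 to 1); they miss things now and then, are a little off and sometimes report something else, mostly with a low value. They report only what shows in the picture. A call takes as long as a camera call.
- spotter.recognise(picture, target): "point" ([row, column] in pixels, amid what is visible of it).
- spotter.outline_of(picture, target): "region" (384x512 bool, what is visible of it) and "point" ([row, column] in pixels, amid what is visible of it).
The state is a dict: "clock": time; "qpos": joint angles; "joint_vel": joint speeds; "tau": joint torques, N m; "position": TCP position; "eef_rot": TCP orientation; "ft_force": force on the tool from outside, world axes, zero at the start; "torque": the same for the moment, N m; "gripper_width": finger opening in m; "grip_force": force on a finger pad.
Only numpy, scipy, OpenCV 4.12 (cv2) and the standard library are available. Lean on these libraries where they do the work, as an engineer would, in place of code of your own. Each camera call takes 0.05 s, during which the arm holds its last target. There are 200 camera calls.

TASK

Get the vacuum chamber ready for a batch of knife-handle scales: first swing the pump isolator's handle clockwise to off, just so far that its padlock hole lines up with the hole in the hasp, and leave it there; then put every loose wooden scale lying on the bench between isolator and chamber (not the one held in the toggle clamp) into the chamber and shut the lid fully. Then tighten the lid's four T-handled screws clockwise in crisscross order (after each screw of a fresh pair, the one diagonally opposite), in two passes: in the first give every screw about half of its travel, some 70 degrees, and only when all four have had that, turn each in the same crisscross way right up to its stop. Leave everything else on the bench where it is.

Things in the scene. Friction and masses are not known exactly. Their poses are not given: they have to be found in the camera images.
- chamber: vacuum chamber fixed to the bench: open-topped bright steel box 180 (x) x 220 (y) x 60 mm high, hollow 130 x 170 mm, floor 8 mm thick, so 52 mm deep. Origin: centre of its underside, z up; its front (-x of its frame) looks roughly toward the robot, its lid is hinged on the far (+x) top edge. It stands at a different place and yaw each time
- lid (a joint): hinged steel lid, 180 x 220 x 12 mm, on the chamber: 0 shut, 1.75 rad fully open, standing a little past upright at the start. Hinge line parallel to the chamber's y at chamber (x 0.09, z 0.06). The hinge is stiff: the lid stays at any angle; it takes about 7 N at its front edge to move it. With the lid open the screws are on its far side. The middle of its outer face, between the screws, is clear and can be pushed by a fingertip. At the start it is open
- lid_tab (a point): middle of the tab (60 wide, 10 mm thick) that sticks out 30 mm from the middle of the lid's free front edge; 193 mm from the hinge line. When the lid is open it is the top of the lid
- screw_1 (a joint): turn of the front left T-handled screw of the lid (place seen from the robot, lid shut): 0 loose, grows as it turns clockwise seen from above, hard stop (fully tight) at 2.4 rad; starts at 0 to 0.25. Friction holds it (0.12 N m). At 0 its bar lies along the chamber's x axis. Screws 1 and 3 stand diagonally across from each other, and so do 2 and 4
- screw_2 (a joint): turn of the front right T-handled screw of the lid (place seen from the robot, lid shut): 0 loose, grows as it turns clockwise seen from above, hard stop (fully tight) at 2.4 rad; starts at 0 to 0.25. Friction holds it (0.12 N m). At 0 its bar lies along the chamber's x axis. Screws 1 and 3 stand diagonally across from each other, and so do 2 and 4
- screw_3 (a joint): turn of the back right T-handled screw of the lid (place seen from the robot, lid shut): 0 loose, grows as it turns clockwise seen from above, hard stop (fully tight) at 2.4 rad; starts at 0 to 0.25. Friction holds it (0.12 N m). At 0 its bar lies along the chamber's x axis. Screws 1 and 3 stand diagonally across from each other, and so do 2 and 4
- screw_4 (a joint): turn of the back left T-handled screw of the lid (place seen from the robot, lid shut): 0 loose, grows as it turns clockwise seen from above, hard stop (fully tight) at 2.4 rad; starts at 0 to 0.25. Friction holds it (0.12 N m). At 0 its bar lies along the chamber's x axis. Screws 1 and 3 stand diagonally across from each other, and so do 2 and 4
- screw_1_grip (a point): centre of the bar of screw 1, a black bar 60 long, 14 wide, 24 mm high that turns about its middle; its x axis runs along the bar. With the lid shut it is 26 mm above the lid's top (98 mm above the bench), with 14 mm free under the bar; z axis = screw axis
- screw_2_grip (a point): centre of the bar of screw 2, a black bar 60 long, 14 wide, 24 mm high that turns about its middle; its x axis runs along the bar. With the lid shut it is 26 mm above the lid's top (98 mm above the bench), with 14 mm free under the bar; z axis = screw axis
- screw_3_grip (a point): centre of the bar of screw 3, a black bar 60 long, 14 wide, 24 mm high that turns about its middle; its x axis runs along the bar. With the lid shut it is 26 mm above the lid's top (98 mm above the bench), with 14 mm free under the bar; z axis = screw axis
- screw_4_grip (a point): centre of the bar of screw 4, a black bar 60 long, 14 wide, 24 mm high that turns about its middle; its x axis runs along the bar. With the lid shut it is 26 mm above the lid's top (98 mm above the bench), with 14 mm free under the bar; z axis = screw axis
- iso_handle (a joint): swing of the pump isolator's handle about an upright axis in the middle of a grey box (100 x 100 x 50 mm, fixed to the bench): about 0 to 0.25 at the start (on), grows clockwise seen from above, stop at 1.95; off, with the holes in line, is at 1.571, before the stop, with no click. Friction holds it (0.25 N m)
- iso_grip (a point): middle of the upright round grip (24 mm diameter, 46 mm high, its centre 86 mm above the bench) near the end of the isolator handle, 90 mm from the handle's axis; x axis points from the axis outward. It stands outside the box: below it is only the flat handle bar, 65 mm above the bench at its top, and the bench
- handle_hole (a point): centre of the 10 mm padlock hole in the flat isolator handle, 62 mm from its axis
- hasp_hole (a point): centre of the 10 mm padlock hole in the steel hasp lug that sticks out of the front of the isolator box, 62 mm from the handle's axis
- scale_1_c (a point): centre (half-way up) of a loose wooden knife-handle scale, 112 x 24 x 8 mm, 15 g, lying flat on the bench; x axis along its length. May be absent
- scale_2_c (a point): centre (half-way up) of a loose wooden knife-handle scale, 112 x 25 x 8 mm, 15 g, lying flat on the bench; x axis along its length. May be absent
- scale_3_c (a point): centre (half-way up) of a loose wooden knife-handle scale, 112 x 26 x 8 mm, 15 g, lying flat on the bench; x axis along its length. May be absent
- screw_jar: bystander, loose: glass jar with lid, 63 mm diameter, 79 mm high; origin under its centre
- ram_die: bystander, loose: small steel die, 25 mm diameter, 43 mm high; origin under its centre
- oil_bottle: bystander, loose: oil bottle with spout, 59 mm diameter, 183 mm high; origin under its centre

How it is judged:
On the way, in this order (a step that is already met when the one before it is completed fails the run):
1. the isolator handle is at off, its padlock hole in line with the hasp's hole (within 6 mm), before any scale is loaded (horizontal distance between handle_hole and hasp_hole below 0.006 m and not (x of scale_1_c in the frame of chamber between -0.066 and 0.066 m and y of scale_1_c in the frame of chamber between -0.086 and 0.086 m and z of scale_1_c in the frame of chamber between 0 and 0.056 m) and not (x of scale_2_c in the frame of chamber between -0.066 and 0.066 m and y of scale_2_c in the frame of chamber between -0.086 and 0.086 m and z of scale_2_c in the frame of chamber between 0 and 0.056 m) and not (x of scale_3_c in the frame of chamber between -0.066 and 0.066 m and y of scale_3_c in the frame of chamber between -0.086 and 0.086 m and z of scale_3_c in the frame of chamber between 0 and 0.056 m)), for 0.3 s.
2. every scale present is inside the chamber (x of scale_1_c in the frame of chamber between -0.066 and 0.066 m and y of scale_1_c in the frame of chamber between -0.086 and 0.086 m and z of scale_1_c in the frame of chamber between 0 and 0.056 m and x of scale_2_c in the frame of chamber between -0.066 and 0.066 m and y of scale_2_c in the frame of chamber between -0.086 and 0.086 m and z of scale_2_c in the frame of chamber between 0 and 0.056 m and x of scale_3_c in the frame of chamber between -0.066 and 0.066 m and y of scale_3_c in the frame of chamber between -0.086 and 0.086 m and z of scale_3_c in the frame of chamber between 0 and 0.056 m), for 0.2 s.
3. the lid is shut (below 0.06 rad) on the scales (all of step 2 and value of joint lid below 0.06 rad), for 0.2 s.
4. first pass: all four screws have been turned past 0.8 rad (value of joint each of screw_1, screw_2, screw_3, screw_4 above 0.8 rad and value of joint lid below 0.06 rad), for 0.1 s.
5. second pass: all four screws are at their stops (above 2.2 rad) (value of joint each of screw_1, screw_2, screw_3, screw_4 above 2.2 rad and value of joint lid below 0.06 rad), for 0.1 s.
At the end, for the whole second after the job is handed in: The isolator's two padlock holes are in line within 6 mm, every scale present lies inside the chamber below its rim, the lid is shut (below 0.06 rad), all four screws are above 2.2 rad (stop at 2.4), everything is at rest, and jar, die and bottle are within 40 mm of where they stood (all of step 2 and all of step 5 and horizontal distance between handle_hole and hasp_hole below 0.006 m and linear speed of each of scale_1, scale_2, scale_3 below 0.02 m/s and velocity of joint each of screw_1, screw_2, screw_3, screw_4, iso_handle, lid below 0.05 rad/s and distance of each of screw_jar, ram_die, oil_bottle from where it was at the start of the episode below 0.04 m); the robot touches nothing.
It fails at once if a screw turned past 0.45 rad while the lid is not shut (above 0.12 rad) (value of joint lid above 0.12 rad and value of joint any of screw_1, screw_2, screw_3, screw_4 above 0.45 rad).
It fails at once if first pass out of crisscross order: screws of both diagonal pairs are begun (above 0.45 rad) while neither pair has both its screws past 0.8 rad (value of joint any of screw_1, screw_3 above 0.45 rad and value of joint any of screw_2, screw_4 above 0.45 rad and not (value of joint each of screw_1, screw_3 above 0.8 rad) and not (value of joint each of screw_2, screw_4 above 0.8 rad)).
It fails at once if second pass begun early: a screw is past 1.75 rad while another is below 0.8 rad (value of joint any of screw_1, screw_2, screw_3, screw_4 above 1.75 rad and not (value of joint each of screw_1, screw_2, screw_3, screw_4 above 0.8 rad)).
It fails at once if second pass out of crisscross order: screws of both diagonal pairs are past 1.85 rad while neither pair has both its screws past 2.2 rad (value of joint any of screw_1, screw_3 above 1.85 rad and value of joint any of screw_2, screw_4 above 1.85 rad and not (value of joint each of screw_1, screw_3 above 2.2 rad) and not (value of joint each of screw_2, screw_4 above 2.2 rad)).
It fails at once if the jar, die or bottle is pushed more than 50 mm from its place or tipped over (distance of any of screw_jar, ram_die, oil_bottle from where it was at the start of the episode above 0.05 m or angle between any of screw_jar, ram_die, oil_bottle's own z axis and vertical above 0.6 rad).
Of scale_1, scale_2, scale_3 only 2 to 3 are there at a start; the rules pass over those that are not, and their reading is None.
At some moment in a run one of scale_1, scale_2, scale_3 may be knocked a few centimetres aside while the robot is not near it.
Once in a run the grip may slacken for a moment while it holds something.
It also fails if it takes over 210 s, if anything falls off the work surface, if the arm or the gripper's body presses on something with over 40 N, if the wrist force passes 120 N, or if a joint passes its speed limit or range.

## Working session

There is one attempt and no reset: what is moved stays moved. The work goes in short steps, Python scripts to look and compute and a shell command to move; the robot and the scene stay as the last step left them, time stands still between calls to the robot, and variables do not carry over. Pictures are saved under pics/ and viewed, at most 14 in all, crops included, and the job is handed in when it is done.

```bash
mkdir -p pics; ls; python3 - <<'E'
from station import telemetry, read_camera, bot, spotter
import cv2
print(telemetry.sense(), bot.nose_length)
for n in ("side","top"):
    p=read_camera(n); cv2.imwrite(f"pics/{n}0.png",p["image"])
    print(n,{k:v for k,v in p.items() if k!="image"})
p=read_camera("wrist");print({k:v for k,v in p.items() if k!="image"})
E
```

```text
pics
{'clock': 0.0, 'qpos': array([-1.42838945e+00,  1.31135808e-01,  1.48930157e+00, -1.97622386e-05,
        1.52303510e+00, -8.53607974e-02]), 'joint_vel': array([-0.00142208,  0.00173168, -0.00041887, -0.00192484, -0.00231774,
        0.00050291]), 'tau': array([ 8.94712120e-04, -5.69396532e+01, -5.00550306e+01, -2.78119542e-04,
        1.48627523e-02,  7.03595219e-06]), 'position': array([ 0.13544329, -0.58395981,  0.24724733]), 'eef_rot': array([-9.39250536e-04,  9.93521748e-01,  1.13638255e-01, -3.66709681e-05]), 'ft_force': array([ 0.12303285, -0.14271785, -0.13845113]), 'torque': array([ 0.0315943 , -0.01544469,  0.0513968 ]), 'grip_force': 0.0, 'gripper_width': 0.08519461476272437} 0.017
side {'fovy': 54.344869164718276, 'cx': 258.39703787529197, 'cy': 190.850976502042, 'origin': array([0.08887167, 0.67957168, 0.66681899]), 'orientation': array([ 0.14680008, -0.24812491,  0.84337368, -0.45343644]), 'shot': 1}
top {'fovy': 43.687672249038314, 'cx': 253.2703375941516, 'cy': 187.63237358172069, 'origin': array([ 0.29390995, -0.04233262,  1.58646122]), 'orientation': array([-0.06412571,  0.70869467, -0.69922167,  0.06876637]), 'shot': 2}
{'fovy': 65.70646984690485, 'cx': 256.18127039886826, 'cy': 189.1847262936961, 'mount': array([[ 5.79710585e-04, -9.60658877e-01, -2.77730418e-01,
         7.07291010e-02],
       [ 9.99999825e-01,  5.88571792e-04,  5.14663385e-05,
        -5.28996617e-04],
       [ 1.14022695e-04, -2.77730400e-01,  9.60659051e-01,
        -1.25589444e-01],
       [ 0.00000000e+00,  0.00000000e+00,  0.00000000e+00,
         1.00000000e+00]]), 'shot': 3}
```

View pics/side0.png

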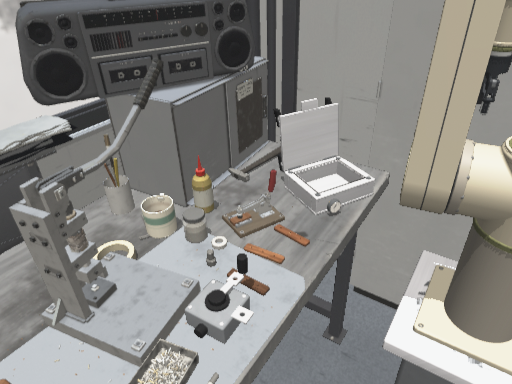

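View pics/top0.png

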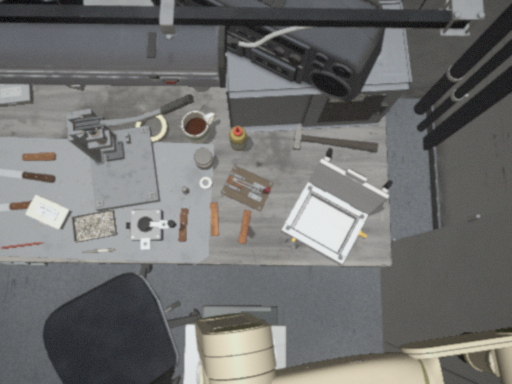

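The side view shows the isolator at about (220,305), the chamber at (325,170) with its lid open, and the scales at (265,253), (292,235) and (248,281). The top view shows the isolator at (147,224), the scales at columns 183, 214 and 244, and the chamber at (328,218). The clamped scale is on the board at (246,187).

```bash
cat > h.py <<'E'
from station import telemetry, read_camera, bot, spotter
import numpy as np, cv2
from scipy.spatial.transform import Rotation as R
def rq(q): return R.from_quat(np.r_[q[1:],q[0]])
class V:
    """a picture with its calibration: rays, plane hits, projection"""
    def __init__(s,name):
        st=telemetry.sense(); s.p=p=read_camera(name); s.im=p["image"]; s.fish=name=="wrist"
        s.f=192/np.tan(np.radians(p["fovy"])/2); s.c=np.array([p["cx"],p["cy"]])
        if s.fish:
            T=np.eye(4); T[:3,:3]=rq(st["eef_rot"]).as_matrix(); T[:3,3]=st["position"]
            M=T@p["mount"]; s.o=M[:3,3]; s.R=M[:3,:3]
        else: s.o=np.array(p["origin"]); s.R=rq(p["orientation"]).as_matrix()
    def ray(s,rc):
        rc=np.atleast_2d(rc).astype(float); d=(rc[:,::-1]-s.c)/s.f
        if s.fish:
            r=np.linalg.norm(d,axis=1,keepdims=True)+1e-12; d=np.c_[d/r*np.sin(r),np.cos(r)]
        else: d=np.c_[d,np.ones(len(d))]
        d=d@s.R.T; return d/np.linalg.norm(d,axis=1,keepdims=True)
    def hit(s,rc,z):
        d=s.ray(rc); return s.o+d*((z-s.o[2])/d[:,2:])
    def proj(s,P):
        q=(np.atleast_2d(P)-s.o)@s.R
        if s.fish:
            n=np.linalg.norm(q[:,:2],axis=1,keepdims=True)+1e-12
            uv=q[:,:2]/n*np.arctan2(n,q[:,2:])
        else: uv=q[:,:2]/q[:,2:]
        return (uv*s.f+s.c)[:,::-1]
    def find(s,t): return spotter.recognise(s.p,t)
    def mask(s,t): return spotter.outline_of(s.p,t)
    def rect(s,region,z):
        """mask hit on plane z -> centre, long-axis angle, sizes (m)"""
        cs,_=cv2.findContours(region.astype(np.uint8),cv2.RETR_EXTERNAL,cv2.CHAIN_APPROX_NONE)
        c=max(cs,key=cv2.contourArea)[:,0,::-1]
        P=s.hit(c,z)[:,:2]; (x,y),(w,h),a=cv2.minAreaRect((P*1000).astype(np.float32))
        if w<h: a+=90; w,h=h,w
        return np.array([x,y])/1000,(a+90)%180-90,(round(w),round(h))
def tri(views,rcs):
    A=np.zeros((3,3));b=np.zeros(3)
    for v,rc in zip(views,rcs):
        d=v.ray(rc)[0];P=np.eye(3)-np.outer(d,d);A+=P;b+=P@v.o
    X=np.linalg.solve(A,b)
    return X,[np.linalg.norm(v.proj(X)[0]-rc).round(1) for v,rc in zip(views,rcs)]
def tcp():
    s=telemetry.sense();m=rq(s["eef_rot"]).as_matrix()
    print("t",round(s["clock"],2),"pos",s["position"].round(4),"yaw of tool x",np.degrees(np.arctan2(m[1,0],m[0,0])).round(1),"tilt",np.degrees(np.arccos(-m[2,2])).round(2),"w",round(s["gripper_width"],4),"F",s["ft_force"].round(1))
    return s["position"],m
E
python3 - <<'E'
from h import *
np.set_printoptions(suppress=True,precision=3)
T=V("top");S=V("side");tcp()
for n in ["iso_grip","handle_hole","hasp_hole","scale_1_c","chamber","lid_tab","screw_1_grip","screw_jar","ram_die","oil_bottle"]:
    for v in(T,S): print(n,[(d["point"],round(d["confidence"],2)) for d in v.find(n)[:5]])
for n in ["iso_grip","lid_tab","hasp_hole","handle_hole"]:
    a,b=T.find(n),S.find(n)
    if a and b: print(n,tri([T,S],[a[0]["point"],b[0]["point"]]))
for d in T.mask("scale_1_c"): print(d["confidence"],d["point"],T.rect(d["region"],.008))
E
```

```text
t 0.25 pos [ 0.136 -0.584  0.248] yaw of tool x 13.1 tilt 0.05 w 0.0852 F [-0.3 -0.5 -0.1]
iso_grip [([223.2, 156.1], 0.84)]
iso_grip [([283.2, 231.2], 0.58)]
handle_hole [([222.9, 157.6], 0.6)]
handle_hole [([278.1, 230.9], 0.67)]
hasp_hole [([223.7, 146.9], 0.78)]
hasp_hole []
scale_1_c [([224.0, 244.4], 0.61), ([224.9, 158.9], 0.27)]
scale_1_c [([235.7, 290.7], 0.87)]
chamber [([212.9, 333.7], 0.89)]
chamber [([134.3, 310.8], 0.7), ([165.0, 317.6], 0.62)]
lid_tab [([188.5, 348.3], 0.72)]
lid_tab [([132.6, 312.1], 0.58)]
screw_1_grip [([154.2, 329.7], 0.64)]
screw_1_grip []
screw_jar [([157.5, 204.9], 0.9)]
screw_jar [([222.8, 194.9], 0.67)]
ram_die [([188.6, 183.0], 0.42)]
ram_die [([131.9, 308.5], 0.52)]
oil_bottle [([137.1, 235.3], 0.76)]
oil_bottle [([188.9, 198.6], 0.62)]
iso_grip (array([0.46 , 0.254, 0.07 ]), [np.float64(1.2), np.float64(1.8)])
lid_tab (array([ 0.567, -0.338,  0.162]), [np.float64(0.2), np.float64(0.2)])
handle_hole (array([0.462, 0.249, 0.079]), [np.float64(0.6), np.float64(0.8)])
0.74 [226.5, 245.4] (array([ 0.464, -0.022]), -8.982322692871094, (105, 21))
```

```bash
python3 - <<'E'
from h import *
T=V("top");S=V("side")
a=cv2.resize(T.im[165:265,125:275],None,fx=5,fy=5,interpolation=cv2.INTER_CUBIC)
cv2.imwrite("pics/topc.png",a)
b=cv2.resize(S.im[220:350,180:320],None,fx=4.5,fy=4.5,interpolation=cv2.INTER_CUBIC)
cv2.imwrite("pics/sidec.png",b)
E
```

```text
(no output)
```

View pics/topc.png

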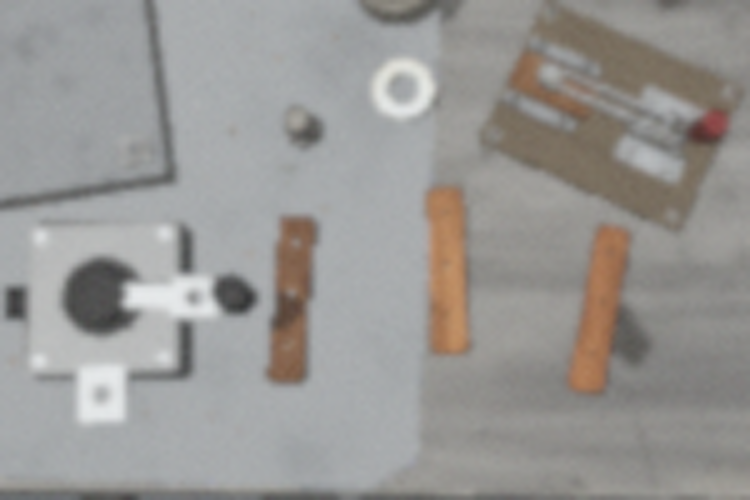

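View pics/sidec.png

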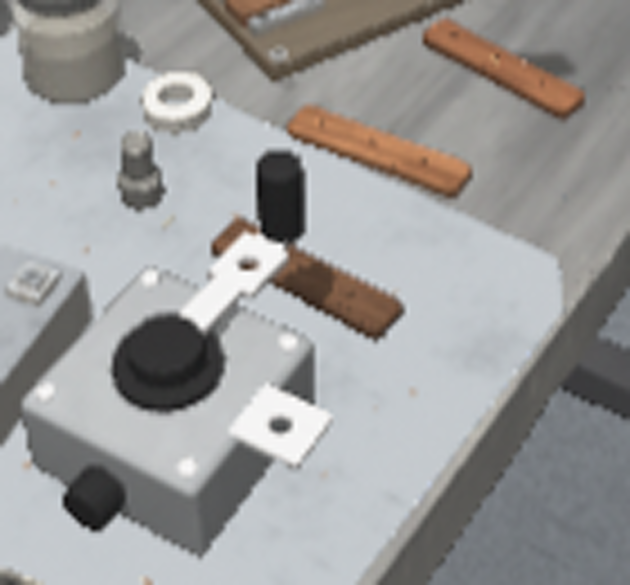

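The crops show three loose scales (one dark), plus the handle hole, hasp hole and grip. The handle points right, toward -y. In the top crop the hasp hole is at (101,395), the handle hole at (195,297), the grip top at (235,293) and the axis at (101,296).

```bash
python3 - <<'E'
from h import *
np.set_printoptions(suppress=True,precision=4)
T=V("top");S=V("side");V1=[T,S]
t=lambda x,y:[165+y/5,125+x/5]
s=lambda x,y:[220+y/4.5,180+x/4.5]
G,e=tri(V1,[t(235,293),s(280,160)]);print("grip top",G,e)
H,e=tri(V1,[t(195,297),s(248,264)]);print("hhole",H,e)
K,e=tri(V1,[t(101,395),s(281,425)]);print("hasp",K,e)
A=T.hit([t(101,296)],.085)[0];print("axis",A, np.linalg.norm((H-A)[:2]),np.linalg.norm((K-A)[:2]))
a=lambda P:np.degrees(np.arctan2(*(P-A)[1::-1]));print(a(G),a(H),a(K))
for n,(p,q) in {"s1":((295,217),(288,381)),"s2":((447,188),(450,353)),"s3":((615,228),(586,390))}.items():
    P=T.hit([t(*p),t(*q)],.008)[:,:2];print(n,P.mean(0),np.degrees(np.arctan2(*(P[0]-P[1])[::-1])),np.linalg.norm(P[0]-P[1]))
E
```

```text
grip top [0.4606 0.201  0.1059] [np.float64(0.6), np.float64(0.9)]
hhole [0.4612 0.2326 0.0631] [np.float64(0.1), np.float64(0.2)]
hasp [0.3995 0.2922 0.0489] [np.float64(0.2), np.float64(0.4)]
axis [0.4583 0.2874 0.085 ] 0.054866892865473846 0.05894935023192072
-88.42362604166273 -86.8929714047441 175.31754046196988
s1 [0.4668 0.1786] -0.14224220597192666 0.10867211038281809
s2 [0.4871 0.0756] 2.626339154911671 0.10992348911565016
s3 [ 0.4629 -0.0256] -9.217171725969793 0.10892579253623524
```

```bash
python3 -m crank '[[[29.4,-27.4,0,0,0,0],[29.4,-27.4,0,0,0,0],[29.4,-27.4,0,0,0,0],[29.4,-27.4,0,0,0,0],[29.4,-27.4,0,0,0,0],[29.4,-27.4,0,0,0,0],[29.4,-27.4,0,0,0,0],[29.4,-27.4,0,0,0,0],[29.4,-27.4,0,0,0,0],[29.4,-27.4,0,0,0,0]]]' 100
python3 -m crank '[[[17,-36,0,0,0,0],[17,-36,0,0,0,0],[17,-36,0,0,0,0],[17,-36,0,0,0,0],[17,-36,0,0,0,0],[17,-36,0,0,0,0],[17,-36,0,0,0,0],[17,-36,0,0,0,0],[17,-36,0,0,0,0],[17,-36,0,0,0,0]]]'
python3 -m crank '[[[0,0,0,0,0,-6.4],[0,0,0,0,0,-6.4],[0,0,0,0,0,-6.4],[0,0,0,0,0,-6.4],[0,0,0,0,0,-6.4],[0,0,0,0,0,0],[0,0,0,0,0,0]]]'
cat >> h.py <<'E'
def plan(P,yaw=None):
    """shift (mm, tool axes) and turn (rotvec deg, tool axes) from here to P, pointing straight down with tool x at yaw"""
    p,m=tcp(); sh=m.T@(np.array(P)-p)*1000
    if yaw is None: yaw=np.degrees(np.arctan2(m[1,0],m[0,0]))
    ds=[]
    for y in (yaw,yaw+180):
        c,s=np.cos(np.radians(y)),np.sin(np.radians(y)); M=np.array([[c,s,0],[s,-c,0],[0,0,-1]]).astype(float)
        ds.append(np.degrees(R.from_matrix(m.T@M).as_rotvec()))
    print("shift first",sh.round(1),"len",np.linalg.norm(sh).round(0),"turn",min(ds,key=np.linalg.norm).round(1),"or other way",max(ds,key=np.linalg.norm).round(1),"j6",telemetry.sense()["qpos"][5].round(2))
E
python3 - <<'E'
from h import *
np.set_printoptions(suppress=True,precision=4)
W=V("wrist");cv2.imwrite("pics/w1.png",W.im)
for n in ["iso_grip","handle_hole","hasp_hole","scale_1_c"]:
    for d in W.find(n): print(n,d["point"],round(d["confidence"],2),W.hit(d["point"],{"iso_grip":.086,"handle_hole":.065,"hasp_hole":.05,"scale_1_c":.008}[n])[0])
for d in W.mask("scale_1_c"): print(W.rect(d["region"],.008))
plan([.461,.2015,.15],45)
E
```

```text
clock: 2.73
position: [0.3607, -0.2495, 0.2486]
eef_rot: [0.0, 0.994, 0.114, 0.0]
ft_force: [0.6, -0.4, -0.0]
gripper_width: 0.0857
grip_force: 0.0
clock: 3.57
position: [0.4444, 0.1401, 0.2487]
eef_rot: [-0.0, 0.994, 0.114, 0.001]
ft_force: [0.3, 0.1, 0.2]
gripper_width: 0.0852
grip_force: 0.0
clock: 4.15
position: [0.4444, 0.1379, 0.2484]
eef_rot: [0.0, 0.924, 0.382, 0.0]
ft_force: [-0.1, 0.4, -1.3]
gripper_width: 0.0853
grip_force: 0.0
iso_grip [84.1, 193.2] 0.68 [0.4674 0.2471 0.086 ]
handle_hole [83.1, 189.1] 0.98 [0.4632 0.2554 0.065 ]
hasp_hole [70.4, 171.1] 0.67 [0.4583 0.2841 0.05  ]
scale_1_c [231.2, 347.9] 0.56 [ 0.4665 -0.0198  0.008 ]
(array([ 0.4661, -0.021 ]), -9.193321228027344, (112, 28))
t 4.45 pos [0.4444 0.1379 0.2483] yaw of tool x 45.0 tilt 0.0 w 0.0852 F [-0.5 -0.6 -0.6]
shift first [ 56.7 -33.3  98.3] len 118.0 turn [ 0. -0. -0.] or other way [ -0.  -0. 180.] j6 0.98
```

View pics/w1.png

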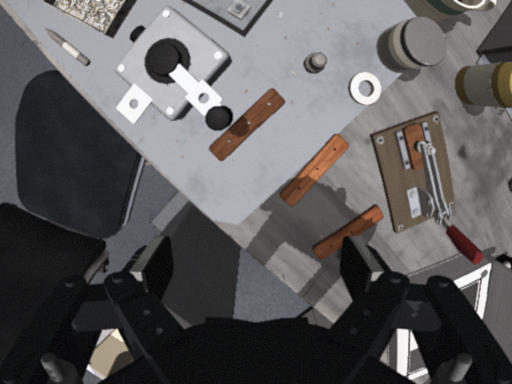

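The wrist view shows the hub at (row 60, col 168), handle hole (98,203), hasp hole (103,134), grip top (116,219), and all three scales.

```bash
python3 - <<'E'
from h import *
np.set_printoptions(suppress=True,precision=4)
W=V("wrist");T=V("top")
H=W.hit([98,203],.065)[0];K=W.hit([103,134],.05)[0];G=W.hit([116,219],.109)[0]
print(H,K,G)
print(tri([W,T],[[116,219],[165+293/5,125+235/5]]),tri([W,T],[[103,134],[244,145.2]]),tri([W,T],[[98,203],[224.4,164]]))
for a,b in (((105,278),(153,217)),((141,343),(198,288)),((210,377),(250,320))):
    P=W.hit([a,b],.008)[:,:2];print(P.mean(0),np.degrees(np.arctan2(*(P[0]-P[1])[::-1])),np.linalg.norm(P[0]-P[1]))
plan([*G[:2],.15],45)
E
```

```text
[0.4617 0.2334 0.065 ] [0.402  0.2923 0.05  ] [0.4646 0.2052 0.109 ]
(array([0.4616, 0.206 , 0.0771]), [np.float64(1.4), np.float64(0.4)]) (array([0.3996, 0.2941, 0.0419]), [np.float64(0.6), np.float64(0.2)]) (array([0.4612, 0.2337, 0.0592]), [np.float64(0.5), np.float64(0.2)])
[0.4659 0.1758] -6.770861604573939 0.0961514058058652
[0.4914 0.0783] 2.6464649227784296 0.10225585018407918
[ 0.4685 -0.0196] -7.971310472223764 0.09779794583330916
t 4.55 pos [0.4444 0.1378 0.2483] yaw of tool x 45.0 tilt 0.0 w 0.085 F [0.8 0.4 0.4]
shift first [ 62.  -33.3  98.3] len 121.0 turn [ 0. -0.  0.] or other way [   0.    0. -180.] j6 0.98
```

```bash
python3 -m crank '[[[20,-11,16,0,0,0],[20,-11,20,0,0,0],[19,-11,20,0,0,0],[0,0,25,0,0,0],[0,0,25,0,0,0],[0,0,25,0,0,0],[0,0,25,0,0,0],[0,0,0,0,0,0],[0,0,0,0,0,0]]]' 100
python3 -m crank '[[[0,0,0,0,0,0],[0,0,0,0,0,0],[0,0,0,0,0,0],[0,0,0,0,0,0],[0,0,0,0,0,0],[0,0,0,0,0,0],[0,0,0,0,0,0],[0,0,0,0,0,0]]]' 0 40
python3 -c "
from h import *
tcp();W=V('wrist')
cv2.imwrite('pics/w2.png',W.im)"
```

```text
clock: 5.3
position: [0.4614, 0.2025, 0.0911]
eef_rot: [-0.0, 0.924, 0.383, -0.002]
ft_force: [0.6, -0.6, 0.4]
gripper_width: 0.0853
grip_force: 0.0
clock: 5.97
position: [0.4633, 0.2038, 0.0935]
eef_rot: [-0.0, 0.924, 0.383, 0.001]
ft_force: [-2.7, 2.6, 5.6]
gripper_width: 0.0228
grip_force: 39.1
t 5.97 pos [0.4633 0.2038 0.0935] yaw of tool x 45.1 tilt 0.13 w 0.0228 F [-2.7  2.6  5.6]
```

View pics/w2.png

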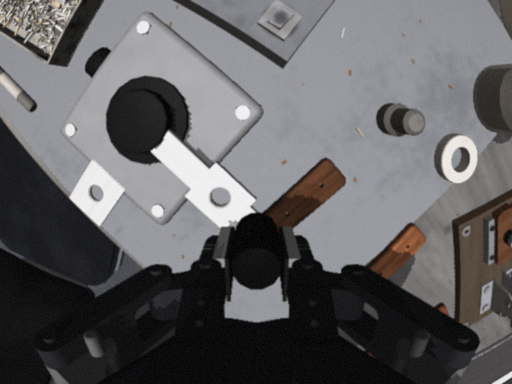

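The grip is held. The view shows box bolts at (27,143), (112,243), (212,157) and (130,70) in (row, col), the handle hole at (196,221) and the hasp hole at (192,97).

```bash
python3 - <<'E'
from h import *
np.set_printoptions(suppress=True,precision=4)
W=V("wrist");p,m=tcp()
B=W.hit([[27,143],[112,243],[212,157],[130,70]],.053)[:,:2];A=B.mean(0)
H=W.hit([196,221],.065)[0,:2];K=W.hit([192,97],.05)[0,:2]
print("axis",A,"H",H,"K",K);print([np.linalg.norm(x-A) for x in(H,K,p[:2])],[np.degrees(np.arctan2(*(x-A)[::-1])) for x in(H,K,p[:2])])
print(np.diff(B,axis=0))
E
```

```text
t 6.07 pos [0.4632 0.2038 0.0935] yaw of tool x 45.1 tilt 0.12 w 0.0228 F [-2.3  4.3  6.7]
axis [0.4639 0.2947] H [0.4654 0.2336] K [0.4031 0.2924]
[np.float64(0.06104744219858569), np.float64(0.06077962482724975), np.float64(0.09083845279294164)] [np.float64(-88.55834924281794), np.float64(-177.83077361075226), np.float64(-90.38890211912263)]
[[ 0.0037 -0.0789]
 [-0.0801 -0.0037]
 [-0.0027  0.0791]]
```

```bash
python3 -m crank '[[[-8.1,-9.5,0,0,0,0],[-6.7,-10.6,0,0,0,0],[-5.2,-11.4,0,0,0,0],[-3.6,-12,0,0,0,0],[-1.9,-12.4,0,0,0,0],[-0.1,-12.5,0,0,0,0],[1.6,-12.4,0,0,0,0],[3.4,-12.1,0,0,0,0],[5,-11.5,0,0,0,0]]]'
python3 -m crank '[[[6.6,-10.7,0,0,0,0],[4,-4.8,0,0,0,0],[4,-4.9,0,0,0,0],[0,0,0,0,0,0],[0,0,0,0,0,0],[0,0,0,0,0,0]]]'
python3 - <<'E'
from h import *
np.set_printoptions(suppress=True,precision=4)
p,m=tcp();W=V("wrist");cv2.imwrite("pics/w3.png",W.im)
A=np.array([.4636,.2945]);print(np.degrees(np.arctan2(*(p[:2]-A)[::-1])),np.linalg.norm(p[:2]-A))
plan([.3737,.2914,p[2]])
E
```

```text
clock: 6.82
position: [0.3775, 0.2643, 0.0925]
eef_rot: [0.001, 0.924, 0.383, -0.001]
ft_force: [1.9, -7.8, 2.6]
gripper_width: 0.0228
grip_force: 42.7
clock: 7.32
position: [0.3739, 0.2906, 0.0926]
eef_rot: [-0.0, 0.924, 0.383, 0.0]
ft_force: [1.0, 2.7, -0.2]
gripper_width: 0.0229
grip_force: 42.4
t 7.32 pos [0.3739 0.2906 0.0926] yaw of tool x 45.1 tilt 0.06 w 0.0229 F [ 1.   2.7 -0.2]
-177.53144559528727 0.08976459764631635
t 7.37 pos [0.3739 0.2906 0.0926] yaw of tool x 45.0 tilt 0.06 w 0.0224 F [1.7 1.9 0.3]
shift first [ 0.4 -0.7 -0. ] len 1.0 turn [-0.  -0.1  0. ] or other way [   0.1   -0.  -180. ] j6 1.34
```

View pics/w3.png

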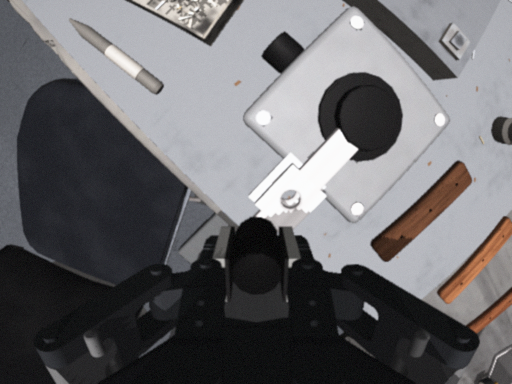

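The handle now lies over the hasp, with its hole at (198,290). I'll check the angle against the box bolts at (22,357), (118,264), (209,357) and (120,440), then release.

```bash
python3 - <<'E'
from h import *
np.set_printoptions(suppress=True,precision=4)
W=V("wrist");an=lambda v:np.degrees(np.arctan2(*v[::-1]))
B=W.hit([[22,357],[118,264],[209,357],[120,440]],.053)[:,:2];A=B.mean(0);H=W.hit([198,290],.065)[0,:2]
print(A,H,np.linalg.norm(H-A),an(H-A),an(B[2]-B[3]),an(B[1]-B[0]))
E
python3 -m crank '[[[0,0,0,0,0,0],[0,0,0,0,0,0],[0,0,0,0,0,0],[0,0,-10,0,0,0],[0,0,-30,0,0,0],[0,0,-40,0,0,0],[0,0,-40,0,0,0],[0,0,-40,0,0,0]]]' 100
python3 - <<'E'
from h import *
W=V("wrist");cv2.imwrite("pics/w4.png",W.im);plan([.466,.177,.2],0)
E
```

```text
[0.4631 0.2956] [0.4021 0.2932] 0.06103205732256056 -177.80528379853627 -177.79572084559447 -177.24294956228988
clock: 8.08
position: [0.3731, 0.29, 0.2546]
eef_rot: [0.0, 0.924, 0.383, -0.0]
ft_force: [0.9, 0.6, -0.7]
gripper_width: 0.0854
grip_force: 0.0
t 8.13 pos [0.3762 0.292  0.2643] yaw of tool x 45.1 tilt 0.7 w 0.0856 F [1.9 1.1 8. ]
shift first [-18.7 144.6  64.5] len 159.0 turn [-0.1 -0.7 45.1] or other way [ 9.000e-01 -1.000e-01 -1.349e+02] j6 1.34
```

View pics/w4.png

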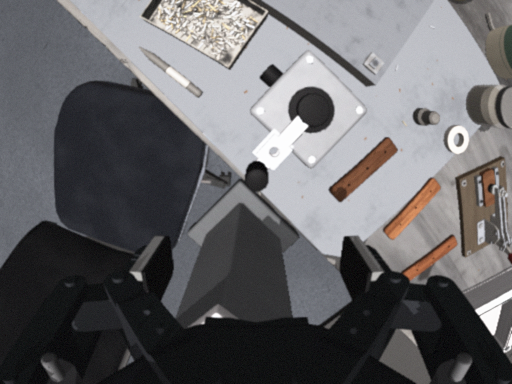

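The isolator holes are in line: the handle hole is at -177.8°, matching the box. Next I'll measure the scales by colour from this view and the top one.

```bash
cat >> h.py <<'E'
def browns(v,z=.008,near=None):
    h=cv2.cvtColor(v.im,cv2.COLOR_BGR2HSV)
    m=cv2.inRange(h,(0,90,40),(20,255,255)); m=cv2.morphologyEx(m,cv2.MORPH_CLOSE,np.ones((3,3),np.uint8))
    n,l,st,_=cv2.connectedComponentsWithStats(m); out=[]
    for i in range(1,n):
        if st[i,4]<60: continue
        c,a,s=v.rect(l==i,z)
        if 85<s[0]<130 and 14<s[1]<40: out.append((c,round(a,1),s,st[i,4]))
    return out
E
python3 - <<'E'
from h import *
np.set_printoptions(suppress=True,precision=4)
W=V("wrist");T=V("top");tcp()
for v in(W,T):
    for b in browns(v): print("W" if v.fish else "T",b)
T2=T.find("chamber")
t=lambda v:[b[0] for b in browns(v,.008)]
# height check by triangulating mask centres
for z in (0,.008,.02):
    print(z,[b[0] for b in browns(W,z)],[b[0] for b in browns(T,z)])
E
```

```text
t 8.23 pos [0.3756 0.2916 0.2576] yaw of tool x 45.1 tilt 0.5 w 0.0855 F [0.5 0.2 0.3]
W (array([0.4689, 0.1822]), -1.9, (108, 25), np.int32(1219))
W (array([0.4893, 0.0807]), 3.4, (110, 27), np.int32(994))
W (array([ 0.4679, -0.0209]), -9.1, (105, 28), np.int32(656))
T (array([0.6933, 0.6776]), -89.2, (105, 21), np.int32(193))
T (array([0.4877, 0.0774]), 3.8, (107, 22), np.int32(210))
T (array([0.4693, 0.1801]), -0.6, (100, 17), np.int32(155))
T (array([ 0.4638, -0.0238]), -9.6, (106, 22), np.int32(207))
0 [array([0.4698, 0.1789]), array([0.4907, 0.0752]), array([ 0.4688, -0.0285])] [array([0.6953, 0.6813]), array([0.4887, 0.078 ]), array([0.4702, 0.1813]), array([ 0.4647, -0.0237])]
0.008 [array([0.4689, 0.1822]), array([0.4893, 0.0807]), array([ 0.4679, -0.0209])] [array([0.6933, 0.6776]), array([0.4877, 0.0774]), array([0.4693, 0.1801]), array([ 0.4638, -0.0238])]
0.02 [array([0.4675, 0.1872]), array([0.4873, 0.0888]), array([ 0.4666, -0.0096])] [array([0.6903, 0.6721]), array([0.4862, 0.0765]), array([0.468 , 0.1784]), array([ 0.4625, -0.024 ])]
```

```bash
python3 -m crank '[[[-3,36,0,0,0,0],[-3,36,0,0,0,0],[-3,36,20,0,0,0],[-3,36,20,0,0,0],[0,0,20,0,0,6.6],[0,0,20,0,0,6.6],[0,0,20,0,0,6.6],[0,0,8,0,0,6.6],[0,0,0,0,0,6.6],[0,0,0,0,0,6.6]]]' 60
python3 -m crank '[[[0,0,0,0,0,7],[0,0,0,0,0,0],[0,0,0,0,0,0],[0,0,0,0,0,0]]]' 
python3 - <<'E'
from h import *
np.set_printoptions(suppress=True,precision=4)
W=V("wrist");cv2.imwrite("pics/w5.png",W.im)
for b in browns(W): print(b)
plan([.469,.181,.1],-1.5)
E
```

```text
clock: 9.12
position: [0.4647, 0.1794, 0.1409]
eef_rot: [0.001, 0.999, 0.045, -0.003]
ft_force: [-0.5, -0.6, -0.7]
gripper_width: 0.0512
grip_force: 0.0
clock: 9.45
position: [0.4664, 0.18, 0.1434]
eef_rot: [0.0, 1.0, -0.011, -0.001]
ft_force: [0.7, -0.6, -0.3]
gripper_width: 0.0511
grip_force: 0.0
(array([0.4896, 0.0795]), 3.9, (111, 25), np.int32(2785))
(array([0.4696, 0.1802]), -1.4, (109, 24), np.int32(2892))
(array([ 0.4658, -0.0206]), -8.9, (110, 27), np.int32(1735))
t 9.5 pos [0.4666 0.1801 0.1437] yaw of tool x -1.4 tilt 0.07 w 0.0512 F [-0.4 -0.1 -0.3]
shift first [ 2.4 -1.  43.7] len 44.0 turn [0.  0.1 0.1] or other way [  -0.1    0.  -179.9] j6 1.86
```

```bash
python3 -m crank '[[[3,0,30,0,0,0],[0,0,30,0,0,0],[0,0,30,0,0,0],[0,0,20,0,0,0],[0,0,10,0,0,0],[0,0,6.5,0,0,0],[0,0,0,0,0,0],[0,0,0,0,0,0]]]' 60
python3 -m crank '[[[0,0,0,0,0,0],[0,0,0,0,0,0],[0,0,0,0,0,0],[0,0,0,0,0,0],[0,0,0,0,0,0],[0,0,0,0,0,0]]]' 0 50
python3 -m crank '[[[0,0,-10,0,0,0],[0,0,-25,0,0,0],[0,0,-35,0,0,0],[0,0,-35,0,0,0],[0,0,-35,0,0,0],[0,0,-10,0,0,0],[0,0,0,0,0,0],[0,0,0,0,0,0]]]'
```

```text
clock: 10.17
position: [0.4709, 0.1804, 0.0188]
eef_rot: [-0.0, 1.0, -0.013, 0.001]
ft_force: [0.7, -0.7, -0.7]
gripper_width: 0.051
grip_force: 0.0
clock: 10.67
position: [0.4716, 0.1805, 0.0197]
eef_rot: [-0.0, 1.0, -0.013, 0.002]
ft_force: [-0.8, -1.0, 6.1]
gripper_width: 0.0244
grip_force: 49.3
clock: 11.33
position: [0.4707, 0.1803, 0.1692]
eef_rot: [-0.0, 1.0, -0.013, 0.001]
ft_force: [0.2, -0.1, -1.5]
gripper_width: 0.0245
grip_force: 49.3
```

```bash
python3 - <<'E'
from h import *
np.set_printoptions(suppress=True,precision=4)
T=V("top");print(T.hit([[223,327]],.008),T.hit([[226,284],[262,343]],.06))
c=T.hit([[223,327]],.008)[0]
plan([c[0],c[1],.25])
T.im and 0 if False else cv2.imwrite("pics/t5.png",cv2.resize(T.im[140:270,270:400],None,fx=4.5,fy=4.5,interpolation=cv2.INTER_CUBIC))
E
```

```text
[[ 0.4789 -0.2965  0.008 ]] [[ 0.4613 -0.1504  0.06  ]
 [ 0.3499 -0.3367  0.06  ]]
t 11.38 pos [0.4697 0.18   0.1675] yaw of tool x -1.5 tilt 0.01 w 0.0243 F [-0.4 -0.1 -0. ]
shift first [ 22.  476.1 -82.5] len 484.0 turn [0. 0. 0.] or other way [  -0.    0. -180.] j6 1.86
```

View pics/t5.png

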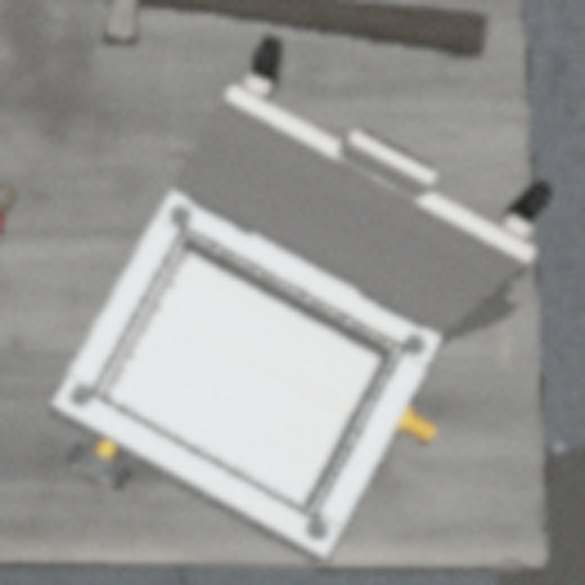

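The crop shows the chamber rim corners at (53,402), (325,557), (440,330) and (173,195), and the screw holes at (82,396), (318,527), (412,343) and (180,215).

```bash
cat >> h.py <<'E'
def fit2(model,P):
    """2D rigid fit: chamber frame -> world"""
    a,b=model.mean(0),P.mean(0);U,_,Vt=np.linalg.svd((model-a).T@(P-b));M=(U@Vt).T
    y=np.arctan2(M[1,0],M[0,0]);return b-M@a,y,np.abs((model@M.T+b-M@a)-P).max()
E
python3 - <<'E'
from h import *
np.set_printoptions(suppress=True,precision=4)
T=V("top")
t=lambda q:[[140+y/4.5,270+x/4.5] for x,y in q]
P=T.hit(t([(53,402),(325,557),(440,330),(173,195)]),.06)[:,:2]
c,y,e=fit2(np.array([[-.09,.11],[-.09,-.11],[.09,-.11],[.09,.11]]),P);print(c,np.degrees(y),e)
Q=T.hit(t([(82,396),(318,527),(412,343),(180,215)]),.06)[:,:2]
cc,ss=np.cos(y),np.sin(y);print("holes in chamber frame",(Q-c)@np.array([[cc,-ss],[ss,cc]]))
for x in(-.03,0,.02): print(x,c+np.array([cc,ss])*x)
plan([*(c-.02*np.array([cc,ss])),.25])
E
```

```text
[ 0.4755 -0.2818] -28.309549323838247 0.005411315699625718
holes in chamber frame [[-0.074   0.0941]
 [-0.0746 -0.0945]
 [ 0.0741 -0.094 ]
 [ 0.0757  0.0942]]
-0.03 [ 0.4491 -0.2676]
0 [ 0.4755 -0.2818]
0.02 [ 0.4931 -0.2913]
t 11.43 pos [0.4691 0.1799 0.1665] yaw of tool x -1.5 tilt 0.12 w 0.0245 F [ 0.3 -0.6 -0.4]
shift first [  0.8 452.4 -83.2] len 460.0 turn [0.  0.1 0. ] or other way [  -0.2    0.1 -180. ] j6 1.86
```

```bash
python3 -m crank '[[[-0.7,37.3,0,0,0,0],[-0.7,37.3,0,0,0,0],[-0.7,37.3,0,0,0,0],[-0.7,37.3,0,0,0,0],[-0.7,37.3,0,0,0,0],[-0.7,37.3,0,0,0,0],[-0.7,37.3,0,0,0,0],[-0.7,37.3,0,0,0,0],[-0.7,37.3,0,0,0,0],[-0.7,37.3,0,0,0,0]]]'
python3 -m crank '[[[-0.7,37.3,0,0,0,0],[-0.7,37.3,0,0,0,0],[0,0,0,0,0,-6.3],[0,0,0,0,0,-6.3],[0,0,0,0,0,-6.3],[0,0,0,0,0,-6.3],[0,0,0,0,0,-6.3],[0,0,0,0,0,-6.3],[0,0,0,0,0,-6.3],[0,0,0,0,0,-6.3]]]'
python3 -m crank '[[[0,0,0,0,0,-6.4],[0,0,0,0,0,-6.4],[0,0,0,0,0,0],[0,0,0,0,0,0]]]'
python3 - <<'E'
from h import *
W=V("wrist");cv2.imwrite("pics/w6.png",W.im);plan([.449,-.2676,.05],61.7)
np.set_printoptions(suppress=True,precision=4)
c=np.array([.4755,-.2818]);y=np.radians(-28.3);M=np.array([[np.cos(y),-np.sin(y)],[np.sin(y),np.cos(y)]])
for m,z in (([[-.09,.11],[-.09,-.11],[.09,-.11],[.09,.11]],.06),([[-.075,.0945],[-.075,-.0945],[.075,-.0945],[.075,.0945]],.06)):
    print(W.proj(np.c_[np.array(m)@M.T+c,[z]*4]).round(0))
E
```

```text
clock: 12.27
position: [0.4514, -0.1938, 0.1657]
eef_rot: [-0.001, 1.0, -0.014, -0.001]
ft_force: [0.8, 0.6, -0.6]
gripper_width: 0.0244
grip_force: 49.3
clock: 13.1
position: [0.4485, -0.2663, 0.1654]
eef_rot: [-0.002, 0.909, 0.416, -0.001]
ft_force: [-0.2, -0.7, -1.4]
gripper_width: 0.0244
grip_force: 49.4
clock: 13.43
position: [0.4487, -0.2665, 0.1661]
eef_rot: [-0.001, 0.86, 0.511, -0.001]
ft_force: [0.0, -0.3, 0.7]
gripper_width: 0.0241
grip_force: 49.4
t 13.48 pos [ 0.4489 -0.2666  0.1664] yaw of tool x 61.4 tilt 0.14 w 0.0248 F [-0.7  0.7 -0.5]
shift first [ -0.9   0.8 116.4] len 116.0 turn [-0.1 -0.  -0.3] or other way [ -0.    0.2 179.7] j6 -0.14
[[ 60. 181.]
 [302. 197.]
 [297. 376.]
 [ 67. 402.]]
[[ 78. 199.]
 [290. 210.]
 [286. 365.]
 [ 83. 386.]]
```

View pics/w6.png

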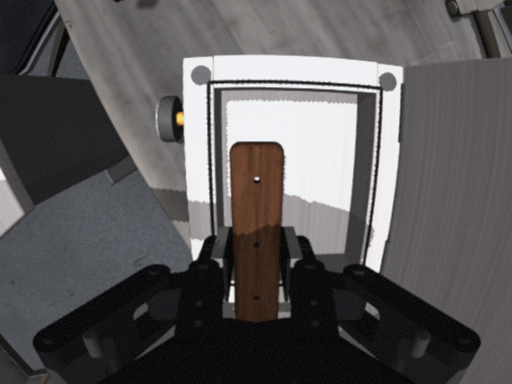

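```bash
python3 -m crank '[[[0,5,20,0,0,0],[0,0,30,0,0,0],[0,0,30,0,0,0],[0,0,30,0,0,0],[0,0,15,0,0,0],[0,0,5,0,0,0],[0,0,0,0,0,0],[0,0,0,0,0,0]]]'
python3 -m crank '[[[0,0,0,0,0,0],[0,0,0,0,0,0],[0,0,0,0,0,0],[0,0,0,0,0,0],[0,0,-20,0,0,0],[0,0,-35,0,0,0],[0,0,-40,0,0,0],[0,0,-35,0,0,0],[0,0,0,0,0,0]]]' 40
python3 - <<'E'
from h import *
np.set_printoptions(suppress=True,precision=4)
T=V("top");W=V("wrist")
for b in browns(T): print(b)
cv2.imwrite("pics/w7.png",W.im)
print([b for b in browns(W,.016)]); plan([.489,.079,.16],3.8)
E
```

```text
clock: 14.15
position: [0.4543, -0.2697, 0.0384]
eef_rot: [0.0, 0.859, 0.512, 0.0]
ft_force: [0.0, 0.5, 0.6]
gripper_width: 0.0242
grip_force: 49.4
clock: 14.9
position: [0.4578, -0.2722, 0.1771]
eef_rot: [0.006, 0.859, 0.512, 0.003]
ft_force: [0.7, -0.6, 0.9]
gripper_width: 0.0343
grip_force: 0.0
(array([0.6933, 0.6775]), -89.2, (105, 21), np.int32(191))
(array([0.6221, 0.6725]), 81.3, (97, 15), np.int32(98))
(array([0.4874, 0.0778]), 1.7, (107, 20), np.int32(209))
(array([ 0.4646, -0.0237]), -9.8, (108, 22), np.int32(203))
[(array([ 0.4545, -0.2714]), 60.9, (109, 23), np.int32(2445))]
t 15.0 pos [ 0.4554 -0.2705  0.1707] yaw of tool x 61.6 tilt 0.32 w 0.0343 F [ 0.1  1.3 -0.5]
shift first [ 323.5 -136.5    9.7] len 351.0 turn [ 0.3 -0.1 57.8] or other way [   0.1    0.4 -122.2] j6 -0.14
```

```bash
python3 -m crank '[[[37.2,-18.2,0,0,0,0],[37.2,-18.2,0,0,0,0],[37.2,-18.2,0,0,0,0],[37.2,-18.2,0,0,0,0],[37.2,-18.2,0,0,0,0],[37.2,-18.2,0,0,0,0],[0,0,0,0,0,7],[0,0,0,0,0,7],[0,0,0,0,0,7],[0,0,0,0,0,7]]]' 60
python3 -m crank '[[[0,0,5,0,0,7],[0,0,5,0,0,7],[0,0,5,0,0,7],[0,0,5,0,0,7],[0,0,5,0,0,7],[0,0,0,0,0,7],[0,0,0,0,0,0.9],[0,0,0,0,0,0],[0,0,0,0,0,0]]]'
python3 - <<'E'
from h import *
np.set_printoptions(suppress=True,precision=4)
W=V("wrist");B=browns(W)
for b in B: print(b)
b=min(B,key=lambda b:np.hypot(*(b[0]-[.465,-.022])))
plan([*b[0],.017],b[1])
E
```

```text
clock: 15.83
position: [0.4628, -0.0204, 0.166]
eef_rot: [-0.001, 0.958, 0.287, -0.001]
ft_force: [-0.1, 0.0, 0.2]
gripper_width: 0.0513
grip_force: 0.0
clock: 16.58
position: [0.4635, -0.0211, 0.1422]
eef_rot: [-0.0, 0.997, -0.079, -0.001]
ft_force: [0.0, 0.4, 0.5]
gripper_width: 0.0515
grip_force: 0.0
(array([0.4896, 0.0769]), 3.8, (110, 26), np.int32(2774))
(array([ 0.4656, -0.0235]), -8.8, (110, 23), np.int32(2963))
(array([ 0.4509, -0.2799]), 60.7, (111, 24), np.int32(1335))
t 16.63 pos [ 0.4636 -0.0211  0.1424] yaw of tool x -9.1 tilt 0.03 w 0.0511 F [-1.   0.2  0.4]
shift first [  2.4   2.1 125.4] len 125.0 turn [ 0.   0.  -0.3] or other way [  0.1  -0.  179.7] j6 1.57
```

```bash
python3 -m crank '[[[2.4,2.1,30,0,0,0],[0,0,30,0,0,0],[0,0,30,0,0,0],[0,0,20,0,0,0],[0,0,10,0,0,0],[0,0,5,0,0,0],[0,0,0,0,0,0],[0,0,0,0,0,0]]]' 60
python3 -m crank '[[[0,0,0,0,0,0],[0,0,0,0,0,0],[0,0,0,0,0,0],[0,0,0,0,0,0],[0,0,0,0,0,0],[0,0,0,0,0,0]]]' 0 50
python3 -m crank '[[[0,0,-10,0,0,0],[0,0,-25,0,0,0],[0,0,-35,0,0,0],[0,0,-35,0,0,0],[0,0,-35,0,0,0],[0,0,-10,0,0,0],[0,0,0,0,0,0],[0,0,0,0,0,0]]]'
python3 -m crank '[[[8.3,36.6,0,0,0,0],[8.3,36.6,0,0,0,0],[8.3,36.6,0,0,0,0],[8.3,36.6,0,0,0,0],[8.3,36.6,0,0,0,0],[8.3,36.6,0,0,0,0],[8.3,36.6,0,0,0,0],[0,0,0,0,0,-7],[0,0,0,0,0,-7],[0,0,0,0,0,-7]]]'
python3 -m crank '[[[0,0,0,0,0,-7],[0,0,0,0,0,-7],[0,0,0,0,0,-7],[0,0,0,0,0,-7],[0,0,0,0,0,-7],[0,0,0,0,0,-7],[0,0,0,0,0,-7],[0,0,0,0,0,-0.8],[0,0,0,0,0,0],[0,0,0,0,0,0]]]'
python3 - <<'E'
from h import *
np.set_printoptions(suppress=True,precision=4)
W=V("wrist");cv2.imwrite("pics/w8.png",W.im);plan([.4825,-.2856,.04],61.7)
E
```

```text
clock: 17.3
position: [0.4668, -0.0238, 0.0189]
eef_rot: [0.0, 0.997, -0.08, 0.001]
ft_force: [0.3, -0.6, 0.6]
gripper_width: 0.0511
grip_force: 0.0
clock: 17.8
position: [0.4673, -0.0238, 0.0195]
eef_rot: [0.0, 0.997, -0.081, 0.001]
ft_force: [-0.6, 0.2, 5.3]
gripper_width: 0.0226
grip_force: 49.2
clock: 18.47
position: [0.4665, -0.0237, 0.169]
eef_rot: [0.0, 0.997, -0.081, 0.001]
ft_force: [-0.3, -0.6, -0.8]
gripper_width: 0.0226
grip_force: 49.2
clock: 19.3
position: [0.4805, -0.2859, 0.165]
eef_rot: [-0.002, 0.995, 0.104, -0.002]
ft_force: [-0.0, 0.8, -1.3]
gripper_width: 0.0227
grip_force: 49.3
clock: 20.13
position: [0.4815, -0.2854, 0.1666]
eef_rot: [-0.001, 0.86, 0.51, -0.0]
ft_force: [0.2, 0.0, -1.0]
gripper_width: 0.0224
grip_force: 49.3
t 20.18 pos [ 0.4817 -0.2855  0.1669] yaw of tool x 61.4 tilt 0.09 w 0.0224 F [-0.9  0.8 -0.2]
shift first [  0.3   1.  126.9] len 127.0 turn [-0.1 -0.  -0.3] or other way [ -0.    0.1 179.7] j6 -0.13
```

View pics/w8.png

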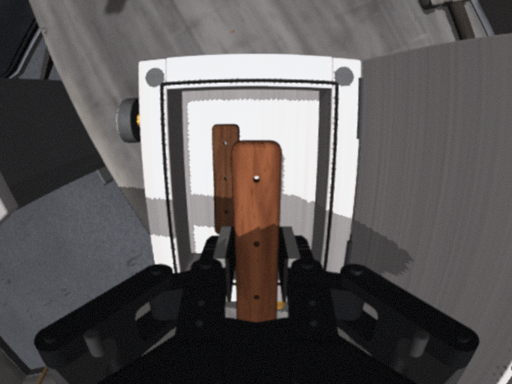

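The scale is held over the chamber, and scale 1 lies flat on the floor at about (180,226). I'll lower and release.

```bash
python3 -m crank '[[[0,4,20,0,0,0],[0,0,30,0,0,0],[0,0,30,0,0,0],[0,0,30,0,0,0],[0,0,13,0,0,0],[0,0,3,0,0,0],[0,0,0,0,0,0],[0,0,0,0,0,0]]]'
python3 -m crank '[[[0,0,0,0,0,0],[0,0,0,0,0,0],[0,0,0,0,0,0],[0,0,0,0,0,0],[0,0,-20,0,0,0],[0,0,-35,0,0,0],[0,0,-40,0,0,0],[0,0,-31,0,0,0],[0,0,0,0,0,0]]]' 40
python3 - <<'E'
from h import *
np.set_printoptions(suppress=True,precision=4)
T=V("top")
for b in browns(T): print(b)
plan([.489,.0775,.145],3.8)
E
```

```text
clock: 20.85
position: [0.4866, -0.2885, 0.0435]
eef_rot: [0.001, 0.859, 0.511, 0.0]
ft_force: [1.1, -0.3, 1.1]
gripper_width: 0.0225
grip_force: 49.3
clock: 21.6
position: [0.4893, -0.2903, 0.1768]
eef_rot: [0.006, 0.859, 0.512, 0.003]
ft_force: [1.2, -0.1, 0.5]
gripper_width: 0.0343
grip_force: 0.0
(array([0.6933, 0.6775]), -89.2, (105, 21), np.int32(193))
(array([0.6206, 0.673 ]), 84.7, (96, 15), np.int32(91))
(array([0.4874, 0.0778]), 1.7, (107, 20), np.int32(204))
t 21.65 pos [ 0.4882 -0.2896  0.1734] yaw of tool x 61.5 tilt 0.55 w 0.0339 F [-0.1  0.3 -0.1]
shift first [ 323.2 -174.5   26.4] len 368.0 turn [ 0.5 -0.2 57.7] or other way [   0.2    0.6 -122.2] j6 -0.13
```

```bash
python3 -m crank '[[[32.3,-17.4,0,0,0,0],[32.3,-17.4,0,0,0,0],[32.3,-17.4,0,0,0,0],[32.3,-17.4,0,0,0,0],[32.3,-17.4,0,0,0,0],[32.3,-17.4,0,0,0,0],[32.3,-17.4,0,0,0,0],[32.3,-17.4,0,0,0,0],[32.3,-17.4,0,0,0,0],[32.3,-17.4,0,0,0,0]]]' 60
python3 -m crank '[[[0,0,5,0,0,7],[0,0,5,0,0,7],[0,0,5,0,0,7],[0,0,5,0,0,7],[0,0,5,0,0,7],[0,0,0,0,0,7],[0,0,0,0,0,7],[0,0,0,0,0,7],[0,0,0,0,0,1.7],[0,0,0,0,0,0]]]'
python3 - <<'E'
from h import *
np.set_printoptions(suppress=True,precision=4)
W=V("wrist");B=browns(W)
for b in B: print(b)
b=min(B,key=lambda b:np.hypot(*(b[0]-[.489,.078])))
plan([*b[0],.018],b[1])
E
```

```text
clock: 22.48
position: [0.4854, 0.0809, 0.1667]
eef_rot: [-0.0, 0.859, 0.512, -0.001]
ft_force: [1.3, 0.2, -0.2]
gripper_width: 0.0514
grip_force: 0.0
clock: 23.32
position: [0.4856, 0.0791, 0.1416]
eef_rot: [0.0, 0.999, 0.033, -0.001]
ft_force: [0.4, -0.6, 0.1]
gripper_width: 0.0511
grip_force: 0.0
(array([0.4894, 0.0783]), 3.7, (110, 24), np.int32(3089))
t 23.37 pos [0.4857 0.0791 0.1417] yaw of tool x 3.9 tilt 0.1 w 0.0513 F [ 0.   0.7 -0.2]
shift first [  3.8   1.1 123.7] len 124.0 turn [-0.   0.1  0.2] or other way [  -0.2   -0.  -179.8] j6 1.56
```

```bash
python3 -m crank '[[[3.8,1.1,30,0,0,0],[0,0,30,0,0,0],[0,0,30,0,0,0],[0,0,20,0,0,0],[0,0,10,0,0,0],[0,0,4,0,0,0],[0,0,0,0,0,0],[0,0,0,0,0,0]]]' 60
python3 -m crank '[[[0,0,0,0,0,0],[0,0,0,0,0,0],[0,0,0,0,0,0],[0,0,0,0,0,0],[0,0,0,0,0,0],[0,0,0,0,0,0]]]' 0 50
python3 -m crank '[[[0,0,-10,0,0,0],[0,0,-25,0,0,0],[0,0,-35,0,0,0],[0,0,-35,0,0,0],[0,0,-35,0,0,0],[0,0,-10,0,0,0],[0,0,0,0,0,0],[0,0,0,0,0,0]]]'
python3 -m crank '[[[-4.7,39.4,0,0,0,0],[-4.7,39.4,0,0,0,0],[-4.7,39.4,0,0,0,0],[-4.7,39.4,0,0,0,0],[-4.7,39.4,0,0,0,0],[-4.7,39.4,0,0,0,0],[-4.7,39.4,0,0,0,0],[-4.7,39.4,0,0,0,0],[-4.7,39.4,0,0,0,0]]]'
python3 -m crank '[[[0,0,0,0,0,-7],[0,0,0,0,0,-7],[0,0,0,0,0,-7],[0,0,0,0,0,-7],[0,0,0,0,0,-7],[0,0,0,0,0,-7],[0,0,0,0,0,-7],[0,0,0,0,0,-7],[0,0,0,0,0,-1.8],[0,0,0,0,0,0]]]'
python3 - <<'E'
from h import *
np.set_printoptions(suppress=True,precision=4)
W=V("wrist");cv2.imwrite("pics/w9.png",W.im);plan([.471,-.279,.046],61.7);print(browns(W,.016))
E
```

```text
clock: 24.03
position: [0.4913, 0.0784, 0.0199]
eef_rot: [-0.0, 0.999, 0.034, 0.001]
ft_force: [0.1, 0.3, -0.6]
gripper_width: 0.0513
grip_force: 0.0
clock: 24.53
position: [0.4918, 0.0784, 0.0206]
eef_rot: [-0.0, 0.999, 0.034, 0.001]
ft_force: [-0.6, 0.5, 6.1]
gripper_width: 0.0232
grip_force: 49.0
clock: 25.2
position: [0.491, 0.0783, 0.1701]
eef_rot: [-0.0, 0.999, 0.034, 0.001]
ft_force: [0.1, -0.2, 0.3]
gripper_width: 0.0236
grip_force: 49.3
clock: 25.95
position: [0.4703, -0.2795, 0.1665]
eef_rot: [-0.001, 0.999, 0.034, -0.001]
ft_force: [0.4, -0.3, 0.8]
gripper_width: 0.0235
grip_force: 49.3
clock: 26.78
position: [0.4708, -0.2775, 0.1664]
eef_rot: [-0.002, 0.858, 0.513, -0.001]
ft_force: [-0.2, -0.2, -0.4]
gripper_width: 0.0234
grip_force: 49.3
t 26.83 pos [ 0.4709 -0.2776  0.1667] yaw of tool x 61.6 tilt 0.2 w 0.0233 F [ 0.9 -0.   0.4]
shift first [ -1.3   1.2 120.7] len 121.0 turn [-0.2 -0.  -0.1] or other way [ -0.    0.3 179.9] j6 -0.13
[]
```

```bash
python3 -m crank '[[[-1,1,20,0,0,0],[0,0,30,0,0,0],[0,0,30,0,0,0],[0,0,30,0,0,0],[0,0,8,0,0,0],[0,0,0,0,0,0],[0,0,0,0,0,0]]]'
python3 -m crank '[[[0,0,0,0,0,0],[0,0,0,0,0,0],[0,0,0,0,0,0],[0,0,0,0,0,0],[0,0,-20,0,0,0],[0,0,-35,0,0,0],[0,0,-40,0,0,0],[0,0,-35,0,0,0],[0,0,0,0,0,0],[0,0,0,0,0,0]]]' 40
python3 - <<'E'
from h import *
np.set_printoptions(suppress=True,precision=4)
W=V("wrist");cv2.imwrite("pics/w10.png",W.im);tcp()
E
```

```text
clock: 27.42
position: [0.4722, -0.2795, 0.0509]
eef_rot: [-0.001, 0.859, 0.512, -0.0]
ft_force: [-0.2, 0.4, 0.3]
gripper_width: 0.0235
grip_force: 49.4
clock: 28.25
position: [0.4743, -0.2811, 0.1849]
eef_rot: [0.003, 0.859, 0.512, 0.001]
ft_force: [0.2, -0.3, -0.5]
gripper_width: 0.0342
grip_force: 0.0
t 28.3 pos [ 0.473  -0.2802  0.1823] yaw of tool x 61.7 tilt 0.17 w 0.0341 F [-0.3  0.2 -1.1]
```

View pics/w10.png

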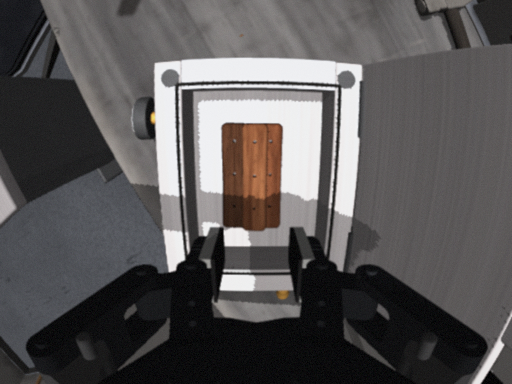

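All three scales lie flat in the chamber, around (175,252). Next is the lid: I'll go over it to the far side and push it down along an arc.

```bash
cat >> h.py <<'E'
C0=np.array([.4755,-.2818]);Y0=np.radians(-28.3)
M0=np.array([[np.cos(Y0),-np.sin(Y0)],[np.sin(Y0),np.cos(Y0)]])
def ch(x,y,z): return [*(C0+M0@[x,y]),z]
def inch(p): return np.r_[M0.T@(p[:2]-C0),p[2]]
E
python3 - <<'E'
from h import *
np.set_printoptions(suppress=True,precision=4)
plan(ch(.19,0,.335),61.7)
q=np.arange(1.6,-.01,-.1);r=.15
P=np.c_[.09-r*np.cos(q)+.012*np.sin(q)+.0145,.06+r*np.sin(q)+.012*np.cos(q)+.017]*1000
print(P[0],P[-1]);print(np.c_[np.diff(P[:,0]),-np.diff(P[:,1])].round(1).tolist())
E
```

```text
t 28.3 pos [ 0.473  -0.2802  0.1823] yaw of tool x 61.7 tilt 0.17 w 0.0341 F [-0.3  0.2 -1.1]
shift first [  -0.2  193.4 -152.2] len 246.0 turn [ 0.2  0.  -0. ] or other way [  0.   -0.3 180. ] j6 -0.13
[120.8748 226.5856] [-45.5  89. ]
[[-15.0, -0.9], [-15.0, 0.6], [-14.9, 2.1], [-14.6, 3.6], [-14.2, 5.0], [-13.6, 6.4], [-12.9, 7.7], [-12.1, 9.0], [-11.1, 10.2], [-10.0, 11.2], [-8.9, 12.2], [-7.6, 13.0], [-6.3, 13.7], [-4.9, 14.2], [-3.4, 14.6], [-1.9, 14.9]]
```

```bash
python3 -m crank '[[[0,0,-38,0,0,0],[0,0,-38,0,0,0],[0,0,-38,0,0,0],[0,0,-38,0,0,0],[0,0,0,0,0,0],[0,38,0,0,0,0],[0,38,0,0,0,0],[0,38,0,0,0,0],[0,38,0,0,0,0],[0,41,0,0,0,0]]]' 0
python3 -m crank '[[[0,0,0,0,0,0],[0,0,25,0,0,0],[0,0,25,0,0,0],[0,0,25,0,0,0],[0,0,25,0,0,0],[0,0,0,0,0,0],[0,0,0,0,0,0]]]'
python3 - <<'E'
from h import *
np.set_printoptions(suppress=True,precision=4)
p,_=tcp();print(inch(p));plan(ch(.121,0,.2266),61.7)
S=V("side");cv2.imwrite("pics/s11.png",cv2.resize(S.im[40:260,200:440],None,fx=2.5,fy=2.5))
E
```

```text
clock: 29.13
position: [0.6424, -0.3714, 0.3301]
eef_rot: [-0.001, 0.859, 0.512, -0.001]
ft_force: [0.6, -0.5, 1.3]
gripper_width: -0.0001
grip_force: 0.0
clock: 29.72
position: [0.6399, -0.3699, 0.2286]
eef_rot: [-0.003, 0.859, 0.512, -0.002]
ft_force: [0.8, 0.0, 0.6]
gripper_width: -0.0001
grip_force: 0.0
t 29.72 pos [ 0.6399 -0.3699  0.2286] yaw of tool x 61.6 tilt 0.42 w -0.0001 F [0.8 0.  0.6]
[0.1865 0.0004 0.2286]
t 29.72 pos [ 0.6399 -0.3699  0.2286] yaw of tool x 61.6 tilt 0.42 w -0.0001 F [0.8 0.  0.6]
shift first [ -0.4 -65.5   2.5] len 66.0 turn [-0.4 -0.  -0.1] or other way [ -0.1   0.7 179.9] j6 -0.1
```

View pics/s11.png

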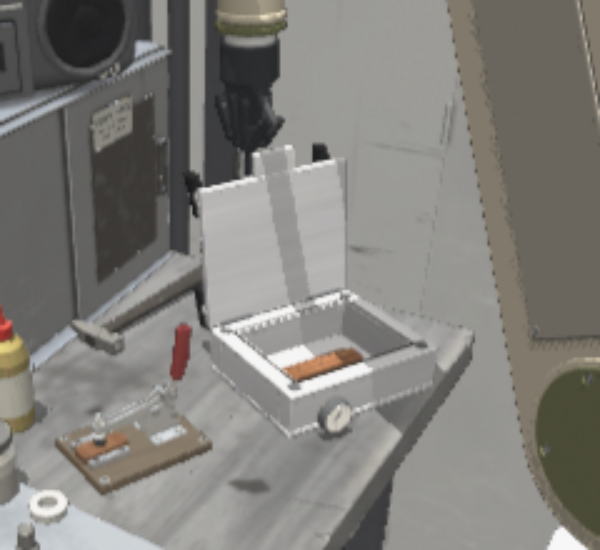

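The fingertips are behind the lid's top, seen at (245,165). Pushing now.

```bash
python3 -m crank '[[[0,-15,0,0,0,0],[0,-15,0,0,0,0],[0,-12,0,0,0,0],[0,-12,1,0,0,0],[0,-12,1,0,0,0],[0,0,0,0,0,0]]]'
python3 -m crank '[[[0,-15,-1,0,0,0],[0,-15,0.6,0,0,0],[0,-14.9,2.1,0,0,0],[0,-14.6,3.6,0,0,0],[0,-14.2,5,0,0,0],[0,-13.6,6.4,0,0,0],[0,0,0,0,0,0]]]'
python3 - <<'E'
from h import *
np.set_printoptions(suppress=True,precision=4)
p,_=tcp();print(inch(p))
E
```

```text
clock: 30.27
position: [0.5842, -0.3403, 0.236]
eef_rot: [0.003, 0.859, 0.512, 0.002]
ft_force: [0.4, 0.0, 3.4]
gripper_width: 0.0
grip_force: 0.0
clock: 30.85
position: [0.5061, -0.2979, 0.2154]
eef_rot: [0.001, 0.859, 0.512, 0.0]
ft_force: [-0.8, 0.5, -0.6]
gripper_width: -0.0001
grip_force: 0.0
t 30.85 pos [ 0.5061 -0.2979  0.2154] yaw of tool x 61.7 tilt 0.07 w -0.0001 F [-0.8  0.5 -0.6]
[0.0346 0.0003 0.2154]
```

```bash
python3 - <<'E'
from h import *
S=V("side");cv2.imwrite("pics/s12.png",cv2.resize(S.im[40:260,200:440],None,fx=2.5,fy=2.5))
E
```

```text
(no output)
```

View pics/s12.png

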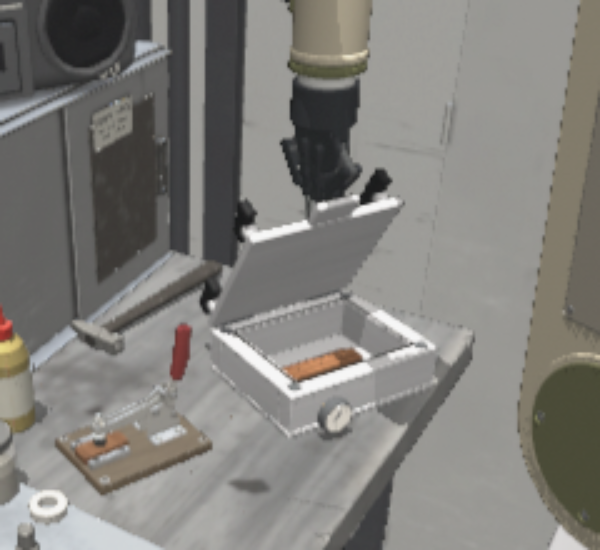

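The lid is following; it's at about 1 rad. Continuing the arc.

```bash
python3 -m crank '[[[0,-12.9,7.7,0,0,0],[0,-12.1,9,0,0,0],[0,-11.1,10.2,0,0,0],[0,-10,11.2,0,0,0],[0,-8.9,12.2,0,0,0],[0,-7.6,13,0,0,0],[0,-6.3,13.7,0,0,0],[0,0,0,0,0,0]]]'
python3 -m crank '[[[0,-4.9,14.2,0,0,0],[0,-3.4,14.6,0,0,0],[0,-1.9,10,0,0,0],[0,0,3,0,0,0],[0,0,3,0,0,0],[0,0,0,0,0,0],[0,0,0,0,0,0]]]'
python3 - <<'E'
from h import *
np.set_printoptions(suppress=True,precision=4)
p,_=tcp();print(inch(p))
S=V("side");cv2.imwrite("pics/s13.png",cv2.resize(S.im[40:260,200:440],None,fx=2.5,fy=2.5))
E
```

```text
clock: 31.57
position: [0.4451, -0.2649, 0.1355]
eef_rot: [-0.001, 0.859, 0.512, -0.001]
ft_force: [-1.3, 0.4, -1.0]
gripper_width: 0.0
grip_force: 0.0
clock: 32.15
position: [0.4376, -0.261, 0.093]
eef_rot: [0.0, 0.859, 0.512, 0.0]
ft_force: [-0.2, 0.0, -0.3]
gripper_width: 0.0002
grip_force: 0.0
t 32.15 pos [ 0.4376 -0.261   0.093 ] yaw of tool x 61.7 tilt 0.05 w 0.0002 F [-0.2  0.  -0.3]
[-0.0432  0.0003  0.093 ]
```

Pressing a bit further until contact.

```bash
python3 -m crank '[[[0,0,3,0,0,0],[0,0,3,0,0,0],[0,0,2,0,0,0],[0,0,1,0,0,0],[0,0,0,0,0,0],[0,0,0,0,0,0]]]'
python3 -m crank '[[[0,0,0,0,0,0],[0,0,-10,0,0,0],[0,0,-30,0,0,0],[0,0,-40,0,0,0],[0,0,-40,0,0,0],[0,0,-40,0,0,0],[0,0,0,0,0,0],[0,0,0,0,0,0]]]' 50
python3 - <<'E'
from h import *
np.set_printoptions(suppress=True,precision=4)
W=V("wrist");T=V("top");S=V("side");cv2.imwrite("pics/w14.png",W.im);p,_=tcp();print(inch(p))
for n in["screw_1_grip","lid_tab"]:
  for v in(W,T,S): print(n,[(d["point"],round(d["confidence"],2),inch(v.hit(d["point"],.11 if n[0]=="s" else .072)[0]).round(3).tolist()) for d in v.find(n)[:6]])
cs=[(-.075,.0945),(-.075,-.0945),(.075,-.0945),(.075,.0945)]
print(W.proj([ch(*c,.11) for c in cs]).round(0).tolist())
E
```

```text
clock: 32.7
position: [0.4381, -0.2614, 0.0887]
eef_rot: [0.001, 0.859, 0.513, 0.0]
ft_force: [-19.0, 13.4, 48.0]
gripper_width: 0.0001
grip_force: 23.4
clock: 33.37
position: [0.4386, -0.2618, 0.2471]
eef_rot: [0.003, 0.859, 0.512, 0.001]
ft_force: [0.0, -0.6, -1.1]
gripper_width: 0.0428
grip_force: 0.0
t 33.52 pos [ 0.4364 -0.2602  0.2418] yaw of tool x 61.7 tilt 0.14 w 0.0426 F [ 0.5 -0.2 -0. ]
[-0.0447  0.0005  0.2418]
screw_1_grip [([75.9, 219.4], 0.71, [-0.073, 0.098, 0.11])]
screw_1_grip [([223.9, 291.4], 0.65, [-0.064, 0.093, 0.11])]
screw_1_grip [([172.8, 337.2], 0.61, [-0.068, 0.026, 0.11]), ([182.9, 319.4], 0.54, [-0.087, 0.103, 0.11])]
lid_tab [([160.2, 285.7], 0.59, [-0.011, 0.015, 0.072])]
lid_tab [([229.4, 315.3], 0.76, [-0.038, 0.017, 0.072])]
lid_tab [([174.2, 335.9], 0.74, [-0.023, -0.009, 0.072])]
[[80.0, 217.0], [272.0, 224.0], [269.0, 364.0], [86.0, 382.0]]
```

View pics/w14.png

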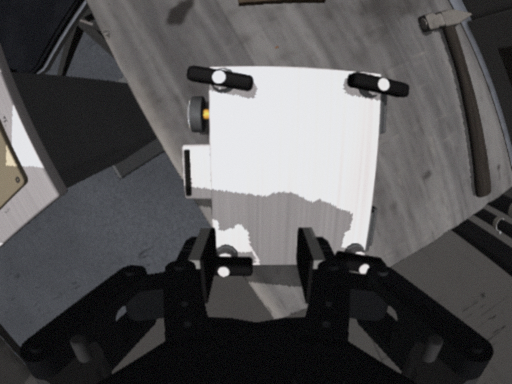

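The lid is shut, with bars 1 and 4 at (77,220) and (84,380) tilted about 12° clockwise. Bars 2 and 3 are near the fingers at (265,235) and (262,360). I've used up my picture allowance (one over), so from here I'll measure by numbers only. I'll move back to see all four bars.

```bash
python3 -m crank '[[[-35,10,0,0,0,0],[-35,10,0,0,0,0],[-35,10,0,0,0,0],[-25,10,0,0,0,0],[0,0,0,0,0,0],[0,0,0,0,0,0],[0,0,0,0,0,0]]]'
cat >> h.py <<'E'
SC={1:(-.075,.0945),2:(-.075,-.0945),3:(.075,-.0945),4:(.075,.0945)}
def bars(v,z=.110):
    """turn of each bar, clockwise from chamber x (rad, mod pi), centre in chamber frame, elongation"""
    g=cv2.cvtColor(v.im,cv2.COLOR_BGR2GRAY); rr,cc=np.nonzero(g<55); P=np.array(v.hit(np.c_[rr,cc],z)); Q=(P[:,:2]-C0)@M0
    for k,c in SC.items():
        q=Q[np.hypot(*(Q-c).T)<.036]
        if len(q)<30: print(k,"not seen");continue
        m=q.mean(0);w,e=np.linalg.eigh(np.cov(q.T));d=e[:,1];a=-np.arctan2(d[1],d[0])%np.pi
        print(k,"turn",round(a,2),"or",round(a-np.pi,2),"centre",m.round(4),"ratio",round(np.sqrt(w[1]/w[0]),1),"n",len(q))
E
python3 - <<'E'
from h import *
W=V("wrist");cv2.imwrite("pics/w15.png",W.im);tcp();bars(W)
S=V("side");T=V("top");bars(T);
h=lambda v,x,y:v.im[tuple(v.proj(ch(x,y,.072))[0].round().astype(int))]
plan(ch(-.075,.0945,.16),139)
E
```

```text
clock: 34.4
position: [0.4104, -0.3936, 0.2428]
eef_rot: [-0.001, 0.859, 0.512, 0.0]
ft_force: [0.5, -0.0, -0.5]
gripper_width: 0.0428
grip_force: 0.0
t 34.45 pos [ 0.4106 -0.3932  0.243 ] yaw of tool x 61.7 tilt 0.06 w 0.0426 F [-0.2 -0.1  0.8]
1 not seen
2 turn 0.15 or -3.0 centre [-0.0744 -0.0894] ratio 2.6 n 888
3 turn 0.22 or -2.92 centre [ 0.0709 -0.0925] ratio 4.9 n 733
4 not seen
1 not seen
2 not seen
3 not seen
4 not seen
t 34.55 pos [ 0.4109 -0.393   0.2433] yaw of tool x 61.7 tilt 0.02 w 0.0426 F [-0.6 -0.4  0.2]
shift first [223.1 -70.7  83.4] len 248.0 turn [  0.   -0.  -77.3] or other way [ -0.   -0.  102.7] j6 -0.36
```

```bash
python3 -m crank '[[[37.2,-11.8,0,0,0,0],[37.2,-11.8,0,0,0,0],[37.2,-11.8,0,0,0,0],[37.2,-11.8,0,0,0,0],[37.2,-11.8,0,0,0,0],[37.2,-11.8,0,0,0,0],[0,0,0,0,0,-7],[0,0,0,0,0,-7],[0,0,0,0,0,-7],[0,0,0,0,0,-7]]]'
python3 -m crank '[[[0,0,10,0,0,-7],[0,0,10,0,0,-7],[0,0,10,0,0,-7],[0,0,10,0,0,-7],[0,0,10,0,0,-7],[0,0,10,0,0,-7],[0,0,10,0,0,-7.1],[0,0,0,0,0,0],[0,0,0,0,0,0],[0,0,0,0,0,0]]]'
python3 - <<'E'
from h import *
W=V("wrist");bars(W);plan(ch(-.075,.0945,.100),140)
print([(d["point"],round(d["confidence"],2),inch(W.hit(d["point"],.105)[0]).round(4)) for d in W.find("screw_1_grip")])
E
```

```text
clock: 35.38
position: [0.4543, -0.1625, 0.2436]
eef_rot: [0.0, 0.706, 0.708, 0.0]
ft_force: [-0.4, -0.1, -0.4]
gripper_width: 0.0427
grip_force: 0.0
clock: 36.22
position: [0.4545, -0.1637, 0.1741]
eef_rot: [0.0, 0.354, 0.935, -0.0]
ft_force: [0.1, 0.2, 0.9]
gripper_width: 0.0426
grip_force: 0.0
1 turn 0.21 or -2.93 centre [-0.0789  0.0979] ratio 2.4 n 1360
2 turn 0.04 or -3.1 centre [-0.0791 -0.081 ] ratio 2.0 n 1278
3 turn 1.58 or -1.56 centre [ 0.0695 -0.0935] ratio 1.2 n 1447
4 turn 3.02 or -0.12 centre [0.0726 0.0947] ratio 1.0 n 2991
t 36.27 pos [ 0.4546 -0.1639  0.1743] yaw of tool x 138.6 tilt 0.08 w 0.0427 F [-0.1 -0.6  0.5]
shift first [ 0.9  0.3 74.3] len 74.0 turn [ 0.   0.1 -1.4] or other way [ 1.000e-01 -0.000e+00  1.786e+02] j6 -1.3
[([203.7, 257.8], 0.88, array([-0.0781,  0.0966,  0.105 ]))]
```

```bash
python3 -m crank '[[[0,0,25,0,0,-1],[0,0,25,0,0,0],[0,0,15,0,0,0],[0,0,9,0,0,0],[0,0,0,0,0,0],[0,0,0,0,0,0]]]' 50
python3 -m crank '[[[0,0,0,0,0,0],[0,0,0,0,0,0],[0,0,0,0,0,0],[0,0,0,0,0,0],[0,0,0,0,0,0],[0,0,0,0,0,0]]]' 0 60
python3 -m crank '[[[0,0,0,0,0,6.6],[0,0,0,0,0,6.6],[0,0,0,0,0,6.6],[0,0,0,0,0,6.6],[0,0,0,0,0,6.6],[0,0,0,0,0,6.6],[0,0,0,0,0,6.6],[0,0,0,0,0,6.6],[0,0,0,0,0,6.6],[0,0,0,0,0,6.6]]]'
python3 -m crank '[[[0,0,0,0,0,0],[0,0,0,0,0,0],[0,0,0,0,0,0]]]'
python3 -c "
from h import *
tcp();s=telemetry.sense();print(s['torque'].round(2),s['grip_force'])"
```

```text
clock: 36.82
position: [0.4544, -0.1641, 0.0999]
eef_rot: [0.0, 0.344, 0.939, -0.0]
ft_force: [0.4, 0.5, 0.6]
gripper_width: 0.043
grip_force: 0.0
clock: 37.32
position: [0.4569, -0.1627, 0.1016]
eef_rot: [0.002, 0.344, 0.939, 0.002]
ft_force: [7.3, 10.9, 3.2]
gripper_width: 0.0155
grip_force: 58.6
clock: 38.15
position: [0.456, -0.163, 0.1016]
eef_rot: [0.001, 0.802, 0.598, 0.002]
ft_force: [0.6, 9.2, 7.3]
gripper_width: 0.0157
grip_force: 59.1
clock: 38.4
position: [0.456, -0.163, 0.1016]
eef_rot: [0.001, 0.8, 0.6, 0.002]
ft_force: [1.6, 8.8, 6.4]
gripper_width: 0.0156
grip_force: 59.1
t 38.4 pos [ 0.456  -0.163   0.1016] yaw of tool x 73.8 tilt 0.24 w 0.0156 F [1.6 8.8 6.4]
[ 1.62 -0.22 -0.05] 59.06599938869476
```

```bash
sed -i 's/C0=np.array(\[.4755,-.2818\])/C0=np.array([.4773,-.2808])/' h.py
python3 -m crank '[[[0,0,0,0,0,0],[0,0,0,0,0,0],[0,0,0,0,0,0],[0,0,0,0,0,0],[0,0,-25,0,0,0],[0,0,-35,0,0,0],[0,0,-10,0,0,0]]]' 50
python3 -m crank '[[[-35.9,17.8,0,0,0,0],[-35.9,17.8,0,0,0,0],[-35.9,17.8,0,0,0,0],[-35.9,17.8,0,0,0,0],[-35.9,17.8,0,0,0,0],[-35.9,17.8,0,0,0,0],[0,0,0,0,0,-6.5],[0,0,0,0,0,-6.5],[0,0,0,0,0,-6.5],[0,0,0,0,0,-6.5]]]'
python3 -m crank '[[[0,0,0,0,0,-6.5],[0,0,0,0,0,-6.5],[0,0,0,0,0,-6.5],[0,0,0,0,0,-6.5],[0,0,0,0,0,-6.5],[0,0,0,0,0,-6.5],[0,0,0,0,0,0],[0,0,0,0,0,0]]]'
python3 - <<'E'
from h import *
W=V("wrist");bars(W);plan(ch(.075,-.0945,.100),139)
print([(d["point"],round(d["confidence"],2),inch(W.hit(d["point"],.105)[0]).round(4)) for d in W.find("screw_1_grip")])
E
```

```text
clock: 38.98
position: [0.456, -0.1651, 0.1742]
eef_rot: [0.003, 0.8, 0.6, 0.001]
ft_force: [1.5, -0.5, 1.1]
gripper_width: 0.043
grip_force: 0.0
clock: 39.82
position: [0.4961, -0.4013, 0.1688]
eef_rot: [-0.0, 0.643, 0.766, -0.0]
ft_force: [-1.0, 0.2, 0.2]
gripper_width: 0.0428
grip_force: 0.0
clock: 40.48
position: [0.4963, -0.4008, 0.1693]
eef_rot: [-0.0, 0.354, 0.935, -0.0]
ft_force: [-0.5, 0.4, 0.2]
gripper_width: 0.0427
grip_force: 0.0
1 not seen
2 turn 3.12 or -0.02 centre [-0.0567 -0.0938] ratio 1.8 n 953
3 turn 0.07 or -3.07 centre [ 0.0721 -0.0924] ratio 1.6 n 1788
4 turn 0.07 or -3.07 centre [0.0704 0.0823] ratio 1.7 n 1730
t 40.53 pos [ 0.4964 -0.4008  0.1693] yaw of tool x 138.5 tilt 0.01 w 0.0428 F [-0.5  0.4  0.4]
shift first [-0.8  2.4 69.3] len 69.0 turn [-0.  -0.  -0.5] or other way [ -0.    0.  179.5] j6 -1.61
[]
```

```bash
python3 -m crank '[[[-1,2,25,0,0,0],[0,0,25,0,0,0],[0,0,12,0,0,0],[0,0,7,0,0,0],[0,0,0,0,0,0],[0,0,0,0,0,0]]]' 50
python3 -m crank '[[[0,0,0,0,0,0],[0,0,0,0,0,0],[0,0,0,0,0,0],[0,0,0,0,0,0],[0,0,0,0,0,0],[0,0,0,0,0,0]]]' 0 60
python3 -m crank '[[[0,0,0,0,0,6.6],[0,0,0,0,0,6.6],[0,0,0,0,0,6.6],[0,0,0,0,0,6.6],[0,0,0,0,0,6.6],[0,0,0,0,0,6.6],[0,0,0,0,0,6.6],[0,0,0,0,0,6.6],[0,0,0,0,0,6.6],[0,0,0,0,0,6.6]]]'
python3 -m crank '[[[0,0,0,0,0,0],[0,0,0,0,0,0],[0,0,0,0,0,0]]]'
python3 -c "
from h import *
tcp();s=telemetry.sense();print(s['torque'].round(2),s['grip_force'])"
```

```text
clock: 41.08
position: [0.4986, -0.4, 0.1008]
eef_rot: [0.0, 0.353, 0.936, -0.0]
ft_force: [-0.6, 0.4, 1.0]
gripper_width: 0.0428
grip_force: 0.0
clock: 41.58
position: [0.4985, -0.4018, 0.1027]
eef_rot: [0.001, 0.353, 0.936, -0.002]
ft_force: [-5.2, -3.5, 4.5]
gripper_width: 0.0151
grip_force: 58.5
clock: 42.42
position: [0.4964, -0.4024, 0.1026]
eef_rot: [0.001, 0.807, 0.59, -0.002]
ft_force: [-16.4, -5.3, 9.9]
gripper_width: 0.0151
grip_force: 59.4
clock: 42.67
position: [0.4964, -0.4024, 0.1026]
eef_rot: [0.001, 0.806, 0.592, -0.002]
ft_force: [-14.3, -5.3, 9.9]
gripper_width: 0.0149
grip_force: 59.3
t 42.67 pos [ 0.4964 -0.4024  0.1026] yaw of tool x 72.7 tilt 0.27 w 0.0149 F [-14.3  -5.3   9.9]
[-0.8   2.55 -0.06] 59.30430471897125
```

```bash
sed -i 's/C0=np.array(\[.4773,-.2808\])/C0=np.array([.4762,-.2827])/; s/radians(-28.3)/radians(-28.9)/' h.py
python3 -m crank '[[[0,0,0,0,0,0],[0,0,0,0,0,0],[0,0,0,0,0,0],[0,0,0,0,0,0],[0,0,-25,0,0,0],[0,0,-35,0,0,0],[0,0,-10,0,0,0]]]' 50
python3 -m crank '[[[7.7,-36.9,0,0,0,0],[7.7,-36.9,0,0,0,0],[7.7,-36.9,0,0,0,0],[7.7,-36.9,0,0,0,0],[0,0,0,0,0,-7],[0,0,0,0,0,-7],[0,0,0,0,0,-7],[0,0,0,0,0,-7],[0,0,0,0,0,-7]]]'
python3 -m crank '[[[0,0,0,0,0,-7],[0,0,0,0,0,-7],[0,0,0,0,0,-7],[0,0,0,0,0,-7],[0,0,0,0,0,-7],[0,0,0,0,0,0],[0,0,0,0,0,0]]]'
python3 - <<'E'
from h import *
W=V("wrist");bars(W);plan(ch(-.075,-.0945,.100),142)
print([(d["point"],round(d["confidence"],2),inch(W.hit(d["point"],.105)[0]).round(4)) for d in W.find("screw_1_grip")])
E
```

```text
clock: 43.25
position: [0.5005, -0.4011, 0.1759]
eef_rot: [0.003, 0.805, 0.593, 0.001]
ft_force: [1.7, -0.6, 2.1]
gripper_width: 0.0425
grip_force: 0.0
clock: 44.0
position: [0.3671, -0.3267, 0.1709]
eef_rot: [0.001, 0.587, 0.81, -0.0]
ft_force: [0.0, -0.1, 0.1]
gripper_width: 0.0427
grip_force: 0.0
clock: 44.58
position: [0.367, -0.3267, 0.1706]
eef_rot: [0.0, 0.321, 0.947, -0.0]
ft_force: [-0.2, 0.1, -0.7]
gripper_width: 0.0423
grip_force: 0.0
1 turn 1.58 or -1.56 centre [-0.0778  0.09  ] ratio 1.6 n 1396
2 turn 0.19 or -2.95 centre [-0.0799 -0.0952] ratio 2.0 n 1586
3 turn 1.8 or -1.34 centre [ 0.0724 -0.0943] ratio 1.0 n 2968
4 turn 2.94 or -0.2 centre [0.0747 0.0853] ratio 1.4 n 1395
t 44.63 pos [ 0.3669 -0.3266  0.1705] yaw of tool x 142.5 tilt 0.03 w 0.0426 F [0.8 1.1 0. ]
shift first [ 0.1 -3.3 70.5] len 71.0 turn [0.  0.  0.5] or other way [-1.000e-01  0.000e+00 -1.795e+02] j6 -1.75
[([168.0, 470.6], 0.68, array([-0.0817,  0.0833,  0.105 ]))]
```

```bash
python3 -m crank '[[[0,-3,25,0,0,0],[0,0,25,0,0,0],[0,0,13,0,0,0],[0,0,7,0,0,0],[0,0,0,0,0,0],[0,0,0,0,0,0]]]' 50
python3 -m crank '[[[0,0,0,0,0,0],[0,0,0,0,0,0],[0,0,0,0,0,0],[0,0,0,0,0,0],[0,0,0,0,0,0],[0,0,0,0,0,0]]]' 0 60
python3 -m crank '[[[0,0,0,0,0,6.6],[0,0,0,0,0,6.6],[0,0,0,0,0,6.6],[0,0,0,0,0,6.6],[0,0,0,0,0,6.6],[0,0,0,0,0,6.6],[0,0,0,0,0,6.6],[0,0,0,0,0,6.6],[0,0,0,0,0,6.6],[0,0,0,0,0,6.6]]]'
python3 -m crank '[[[0,0,0,0,0,0],[0,0,0,0,0,0],[0,0,0,0,0,0]]]'
python3 -c "
from h import *
tcp();s=telemetry.sense();print(s['torque'].round(2),s['grip_force'])"
```

```text
clock: 45.18
position: [0.365, -0.3291, 0.1007]
eef_rot: [0.0, 0.32, 0.947, 0.0]
ft_force: [1.3, -0.1, -0.4]
gripper_width: 0.0427
grip_force: 0.0
clock: 45.68
position: [0.3661, -0.3293, 0.1021]
eef_rot: [0.001, 0.319, 0.948, -0.0]
ft_force: [1.1, 5.2, 5.9]
gripper_width: 0.0155
grip_force: 58.5
clock: 46.52
position: [0.3649, -0.3297, 0.1021]
eef_rot: [0.001, 0.786, 0.619, -0.0]
ft_force: [-5.9, 2.6, 8.4]
gripper_width: 0.0159
grip_force: 59.0
clock: 46.77
position: [0.3649, -0.3297, 0.1021]
eef_rot: [0.001, 0.784, 0.621, -0.0]
ft_force: [-4.9, 2.3, 8.4]
gripper_width: 0.0155
grip_force: 58.4
t 46.77 pos [ 0.3649 -0.3297  0.1021] yaw of tool x 76.7 tilt 0.08 w 0.0155 F [-4.9  2.3  8.4]
[ 0.48  0.97 -0.1 ] 58.38933649705723
```

```bash
python3 -m crank '[[[0,0,0,0,0,0],[0,0,0,0,0,0],[0,0,0,0,0,0],[0,0,0,0,0,0],[0,0,-25,0,0,0],[0,0,-35,0,0,0],[0,0,-10,0,0,0]]]' 50
python3 -m crank '[[[20.3,27.9,0,0,0,0],[20.3,27.9,0,0,0,0],[20.3,27.9,0,0,0,0],[20.3,27.9,0,0,0,0],[20.3,27.9,0,0,0,0],[20.3,27.9,0,0,0,0],[20.3,27.9,0,0,0,0],[0,0,0,0,0,-7],[0,0,0,0,0,-7],[0,0,0,0,0,-7]]]'
python3 -m crank '[[[0,0,0,0,0,-7],[0,0,0,0,0,-7],[0,0,0,0,0,-7],[0,0,0,0,0,-7],[0,0,0,0,0,-7],[0,0,0,0,0,-7],[0,0,0,0,0,0],[0,0,0,0,0,0]]]'
python3 - <<'E'
from h import *
W=V("wrist");bars(W);plan(ch(.075,.0945,.100),139.6)
print([(d["point"],round(d["confidence"],2),inch(W.hit(d["point"],.105)[0]).round(4)) for d in W.find("screw_1_grip")])
E
```

```text
clock: 47.35
position: [0.3663, -0.3305, 0.1751]
eef_rot: [0.003, 0.784, 0.621, 0.0]
ft_force: [0.9, -0.6, 1.0]
gripper_width: 0.0428
grip_force: 0.0
clock: 48.18
position: [0.5882, -0.2348, 0.1696]
eef_rot: [-0.0, 0.655, 0.756, -0.0]
ft_force: [0.3, 0.1, 0.4]
gripper_width: 0.0426
grip_force: 0.0
clock: 48.85
position: [0.5876, -0.2355, 0.1702]
eef_rot: [-0.0, 0.346, 0.938, 0.0]
ft_force: [0.7, 0.6, -0.0]
gripper_width: 0.0429
grip_force: 0.0
1 turn 1.88 or -1.27 centre [-0.066   0.0845] ratio 2.9 n 1182
2 turn 0.68 or -2.47 centre [-0.0717 -0.0744] ratio 1.4 n 856
3 turn 1.07 or -2.07 centre [ 0.0802 -0.0898] ratio 2.1 n 1022
4 turn 0.42 or -2.72 centre [0.0739 0.0918] ratio 1.5 n 2052
t 48.9 pos [ 0.5876 -0.2354  0.1702] yaw of tool x 139.5 tilt 0.0 w 0.0427 F [-0.7 -0.2 -0.3]
shift first [-0.5 -0.6 70.2] len 70.0 turn [ 0.  -0.  -0.1] or other way [ -0.   -0.  179.9] j6 -1.33
[([8.9, 194.9], 0.67, array([-0.0672,  0.0843,  0.105 ])), ([204.7, 256.9], 0.19, array([0.0703, 0.0972, 0.105 ]))]
```

```bash
python3 -m crank '[[[0,0,25,0,0,0],[0,0,25,0,0,0],[0,0,13,0,0,0],[0,0,7,0,0,0],[0,0,0,0,0,0],[0,0,0,0,0,0]]]' 50
python3 -m crank '[[[0,0,0,0,0,0],[0,0,0,0,0,0],[0,0,0,0,0,0],[0,0,0,0,0,0],[0,0,0,0,0,0],[0,0,0,0,0,0]]]' 0 60
python3 -m crank '[[[0,0,0,0,0,6.6],[0,0,0,0,0,6.6],[0,0,0,0,0,6.6],[0,0,0,0,0,6.6],[0,0,0,0,0,6.6],[0,0,0,0,0,6.6],[0,0,0,0,0,6.6],[0,0,0,0,0,6.6],[0,0,0,0,0,6.6],[0,0,0,0,0,6.6]]]'
python3 -m crank '[[[0,0,0,0,0,0],[0,0,0,0,0,0],[0,0,0,0,0,0]]]'
python3 -c "
from h import *
tcp();s=telemetry.sense();print(s['torque'].round(2),s['grip_force'])"
```

```text
clock: 49.45
position: [0.5877, -0.2356, 0.1008]
eef_rot: [0.0, 0.344, 0.939, -0.0]
ft_force: [-0.1, -0.1, 1.3]
gripper_width: 0.0428
grip_force: 0.0
clock: 49.95
position: [0.5893, -0.2352, 0.1026]
eef_rot: [0.002, 0.344, 0.939, 0.0]
ft_force: [3.0, 4.9, 4.2]
gripper_width: 0.0153
grip_force: 58.5
clock: 50.78
position: [0.5876, -0.2358, 0.1025]
eef_rot: [0.0, 0.802, 0.598, -0.0]
ft_force: [-6.4, 4.5, 12.4]
gripper_width: 0.0154
grip_force: 59.4
clock: 51.03
position: [0.5876, -0.2358, 0.1025]
eef_rot: [0.0, 0.8, 0.6, -0.0]
ft_force: [-5.7, 3.1, 10.8]
gripper_width: 0.0153
grip_force: 58.5
t 51.03 pos [ 0.5876 -0.2358  0.1025] yaw of tool x 73.7 tilt 0.05 w 0.0153 F [-5.7  3.1 10.8]
[ 0.57  1.07 -0.1 ] 58.468080308775825
```

First pass is done: the screws read about 1.36, 1.30, 1.38 and 1.35 rad from the tool yaw. I'll check them from above before the second pass.

```bash
python3 -m crank '[[[0,0,0,0,0,0],[0,0,0,0,0,0],[0,0,0,0,0,0],[0,0,0,0,0,0],[0,0,-25,0,0,0],[0,0,-35,0,0,0],[0,0,-35,0,0,0],[0,0,-35,0,0,0],[0,0,-35,0,0,0],[0,0,-35,0,0,0]]]' 50
python3 -m crank '[[[-28,-28,0,0,0,0],[-28,-28,0,0,0,0],[-28,-28,0,0,0,0],[-28,-28,0,0,0,0],[-26,-26,0,0,0,0],[0,0,0,0,0,0],[0,0,0,0,0,0]]]'
python3 - <<'E'
from h import *
W=V("wrist");tcp();bars(W);print(W.proj([ch(*c,.11) for c in SC.values()]).round(0).tolist())
plan(ch(-.075,.0945,.175),73)
E
```

```text
clock: 51.87
position: [0.5873, -0.2354, 0.302]
eef_rot: [0.0, 0.8, 0.6, -0.0]
ft_force: [1.0, 0.5, -0.6]
gripper_width: 0.0425
grip_force: 0.0
clock: 52.45
position: [0.415, -0.3305, 0.3007]
eef_rot: [0.0, 0.801, 0.599, 0.0]
ft_force: [0.2, 0.5, 0.6]
gripper_width: 0.0427
grip_force: 0.0
t 52.5 pos [ 0.4161 -0.3298  0.3006] yaw of tool x 73.6 tilt 0.04 w 0.0425 F [-0.3  0.4  0.2]
1 turn 1.36 or -1.78 centre [-0.073   0.0846] ratio 3.4 n 367
2 turn 1.2 or -1.95 centre [-0.0747 -0.0895] ratio 3.9 n 605
3 turn 1.35 or -1.8 centre [ 0.0696 -0.0883] ratio 3.6 n 559
4 turn 1.28 or -1.86 centre [0.0692 0.0934] ratio 3.1 n 676
[[14.0, 249.0], [183.0, 212.0], [210.0, 340.0], [51.0, 381.0]]
t 52.5 pos [ 0.4161 -0.3298  0.3006] yaw of tool x 73.6 tilt 0.04 w 0.0425 F [-0.3  0.4  0.2]
shift first [170.6  -8.4 125.6] len 212.0 turn [0.  0.  0.6] or other way [-0.000e+00  1.000e-01 -1.794e+02] j6 -0.48
```

```bash
python3 -m crank '[[[34,-1.7,0,0,0,0],[34,-1.7,0,0,0,0],[34,-1.7,0,0,0,0],[34,-1.7,0,0,0,0],[34.6,-1.6,0,0,0,0],[0,0,35,0,0,0],[0,0,35,0,0,0],[0,0,35,0,0,0],[0,0,20,0,0,0],[0,0,0,0,0,0]]]' 50
python3 -m crank '[[[0,0,25,0,0,0],[0,0,25,0,0,0],[0,0,15,0,0,0],[0,0,9,0,0,0],[0,0,0,0,0,0],[0,0,0,0,0,0]]]' 50
python3 -m crank '[[[0,0,0,0,0,0],[0,0,0,0,0,0],[0,0,0,0,0,0],[0,0,0,0,0,0],[0,0,0,0,0,0],[0,0,0,0,0,0]]]' 0 70
python3 -m crank '[[[0,0,0,0,0,7],[0,0,0,0,0,7],[0,0,0,0,0,7],[0,0,0,0,0,7],[0,0,0,0,0,7],[0,0,0,0,0,7],[0,0,0,0,0,7],[0,0,0,0,0,7],[0,0,0,0,0,6],[0,0,0,0,0,0]]]'
python3 -c "
from h import *
tcp();s=telemetry.sense();print(s['torque'].round(2),s['grip_force'])"
```

```text
clock: 53.33
position: [0.4538, -0.1603, 0.1696]
eef_rot: [-0.004, 0.799, 0.601, -0.002]
ft_force: [0.1, -0.0, -0.8]
gripper_width: 0.0427
grip_force: 0.0
clock: 53.83
position: [0.457, -0.1631, 0.1025]
eef_rot: [0.0, 0.8, 0.6, 0.0]
ft_force: [0.3, 0.2, 0.5]
gripper_width: 0.0428
grip_force: 0.0
clock: 54.33
position: [0.4562, -0.1633, 0.1034]
eef_rot: [0.0, 0.8, 0.6, -0.0]
ft_force: [-7.9, 4.0, 11.7]
gripper_width: 0.0139
grip_force: 68.4
clock: 55.17
position: [0.4553, -0.1623, 0.1033]
eef_rot: [-0.001, 0.995, 0.099, -0.001]
ft_force: [-13.4, 9.0, 18.0]
gripper_width: 0.0141
grip_force: 69.6
t 55.17 pos [ 0.4553 -0.1623  0.1033] yaw of tool x 11.4 tilt 0.16 w 0.0141 F [-13.4   9.   18. ]
[1.61 2.4  0.15] 69.60803390812745
```

```bash
python3 -m crank '[[[0,0,0,0,0,0],[0,0,0,0,0,0],[0,0,0,0,0,0],[0,0,0,0,0,0],[0,0,-25,0,0,0],[0,0,-35,0,0,0],[0,0,-10,0,0,0]]]' 50
python3 -m crank '[[[-0.9,34.7,0,0,0,0],[-0.9,34.7,0,0,0,0],[-0.9,34.7,0,0,0,0],[-0.9,34.7,0,0,0,0],[-0.9,34.7,0,0,0,0],[-0.9,34.7,0,0,0,0],[-0.9,34.7,0,0,0,0],[0,0,0,0,0,-6.8],[0,0,0,0,0,-6.8],[0,0,0,0,0,-6.8]]]'
python3 -m crank '[[[0,0,0,0,0,-6.8],[0,0,0,0,0,-6.8],[0,0,0,0,0,-6.8],[0,0,0,0,0,-6.8],[0,0,0,0,0,-6.8],[0,0,0,0,0,-6.8],[0,0,0,0,0,0],[0,0,0,0,0,0]]]'
python3 -c "
from h import *
plan([.4972,-.402,.101],72.5)"
```

```text
clock: 55.75
position: [0.4581, -0.1642, 0.1763]
eef_rot: [0.002, 0.995, 0.102, 0.003]
ft_force: [0.8, -1.5, 1.4]
gripper_width: 0.0427
grip_force: 0.0
clock: 56.58
position: [0.4992, -0.4033, 0.1707]
eef_rot: [-0.0, 0.96, 0.279, -0.0]
ft_force: [0.3, -0.4, 0.2]
gripper_width: 0.0427
grip_force: 0.0
clock: 57.25
position: [0.4995, -0.4025, 0.1713]
eef_rot: [0.0, 0.805, 0.593, 0.0]
ft_force: [-0.3, 0.8, 0.1]
gripper_width: 0.0432
grip_force: 0.0
t 57.25 pos [ 0.4995 -0.4025  0.1713] yaw of tool x 72.7 tilt 0.01 w 0.0432 F [-0.3  0.8  0.1]
shift first [-0.2 -2.3 70.3] len 70.0 turn [0.  0.  0.2] or other way [  -0.     0.  -179.8] j6 -0.46
```

```bash
python3 -m crank '[[[0,-2.3,25,0,0,0],[0,0,25,0,0,0],[0,0,13,0,0,0],[0,0,7,0,0,0],[0,0,0,0,0,0],[0,0,0,0,0,0]]]' 50
python3 -m crank '[[[0,0,0,0,0,0],[0,0,0,0,0,0],[0,0,0,0,0,0],[0,0,0,0,0,0],[0,0,0,0,0,0],[0,0,0,0,0,0]]]' 0 70
python3 -m crank '[[[0,0,0,0,0,7],[0,0,0,0,0,7],[0,0,0,0,0,7],[0,0,0,0,0,7],[0,0,0,0,0,7],[0,0,0,0,0,7],[0,0,0,0,0,7],[0,0,0,0,0,7],[0,0,0,0,0,5],[0,0,0,0,0,0]]]'
python3 -c "
from h import *
tcp();s=telemetry.sense();print(s['torque'].round(2),s['grip_force'])"
```

```text
clock: 57.75
position: [0.4974, -0.4018, 0.1018]
eef_rot: [0.0, 0.804, 0.594, 0.0]
ft_force: [-0.0, -0.1, 0.7]
gripper_width: 0.0426
grip_force: 0.0
clock: 58.25
position: [0.4964, -0.402, 0.1035]
eef_rot: [-0.0, 0.804, 0.594, -0.001]
ft_force: [-9.8, 4.4, 10.2]
gripper_width: 0.0138
grip_force: 68.4
clock: 59.08
position: [0.4956, -0.401, 0.1034]
eef_rot: [-0.001, 0.995, 0.101, -0.002]
ft_force: [-14.6, 8.2, 14.9]
gripper_width: 0.0138
grip_force: 69.3
t 59.08 pos [ 0.4956 -0.401   0.1034] yaw of tool x 11.6 tilt 0.21 w 0.0138 F [-14.6   8.2  14.9]
[1.68 2.5  0.11] 69.34874653816223
```

```bash
python3 -m crank '[[[0,0,0,0,0,0],[0,0,0,0,0,0],[0,0,0,0,0,0],[0,0,0,0,0,0],[0,0,-25,0,0,0],[0,0,-35,0,0,0],[0,0,-10,0,0,0]]]' 50
python3 -m crank '[[[-28.4,-24,0,0,0,0],[-28.4,-24,0,0,0,0],[-28.4,-24,0,0,0,0],[-28.4,-24,0,0,0,0],[0,0,0,0,0,-6.5],[0,0,0,0,0,-6.5],[0,0,0,0,0,-6.5],[0,0,0,0,0,-6.5],[0,0,0,0,0,-6.5]]]'
python3 -m crank '[[[0,0,0,0,0,-6.5],[0,0,0,0,0,-6.5],[0,0,0,0,0,-6.5],[0,0,0,0,0,-6.5],[0,0,0,0,0,-6.5],[0,0,0,0,0,0],[0,0,0,0,0,0]]]'
python3 -c "
from h import *
plan([.3651,-.3294,.101],76.7)"
```

```text
clock: 59.67
position: [0.499, -0.4032, 0.1769]
eef_rot: [0.003, 0.995, 0.104, 0.002]
ft_force: [1.4, -0.8, 1.0]
gripper_width: 0.0429
grip_force: 0.0
clock: 60.42
position: [0.3665, -0.3316, 0.1719]
eef_rot: [0.001, 0.925, 0.381, 0.0]
ft_force: [0.3, -0.3, -0.5]
gripper_width: 0.0428
grip_force: 0.0
clock: 61.0
position: [0.3664, -0.3315, 0.1716]
eef_rot: [0.0, 0.784, 0.621, 0.0]
ft_force: [-0.0, -0.0, 0.1]
gripper_width: 0.0427
grip_force: 0.0
t 61.0 pos [ 0.3664 -0.3315  0.1716] yaw of tool x 76.7 tilt 0.05 w 0.0427 F [-0.  -0.   0.1]
shift first [ 1.7 -1.8 70.6] len 71.0 turn [0. 0. 0.] or other way [-0.0e+00  1.0e-01 -1.8e+02] j6 -0.61
```

```bash
python3 -m crank '[[[1.7,-1.8,25,0,0,0],[0,0,25,0,0,0],[0,0,13,0,0,0],[0,0,7,0,0,0],[0,0,0,0,0,0],[0,0,0,0,0,0]]]' 50
python3 -m crank '[[[0,0,0,0,0,0],[0,0,0,0,0,0],[0,0,0,0,0,0],[0,0,0,0,0,0],[0,0,0,0,0,0],[0,0,0,0,0,0]]]' 0 70
python3 -m crank '[[[0,0,0,0,0,7],[0,0,0,0,0,7],[0,0,0,0,0,7],[0,0,0,0,0,7],[0,0,0,0,0,7],[0,0,0,0,0,7],[0,0,0,0,0,7],[0,0,0,0,0,7],[0,0,0,0,0,7],[0,0,0,0,0,2]]]'
python3 -m crank '[[[0,0,0,0,0,0]]]'
python3 -c "
from h import *
tcp();s=telemetry.sense();print(s['torque'].round(2),s['grip_force'])"
```

```text
clock: 61.5
position: [0.365, -0.3294, 0.1018]
eef_rot: [0.0, 0.783, 0.622, 0.0]
ft_force: [-0.2, -0.7, 0.5]
gripper_width: 0.0425
grip_force: 0.0
clock: 62.0
position: [0.3649, -0.3299, 0.1031]
eef_rot: [0.001, 0.783, 0.622, -0.0]
ft_force: [-4.8, 1.5, 7.9]
gripper_width: 0.0146
grip_force: 68.1
clock: 62.83
position: [0.3638, -0.3289, 0.1029]
eef_rot: [-0.001, 0.995, 0.1, -0.001]
ft_force: [-11.0, 7.2, 14.1]
gripper_width: 0.0148
grip_force: 68.0
clock: 62.92
position: [0.3639, -0.3289, 0.1029]
eef_rot: [-0.001, 0.995, 0.103, -0.001]
ft_force: [-11.6, 7.2, 14.3]
gripper_width: 0.0145
grip_force: 68.0
t 62.92 pos [ 0.3639 -0.3289  0.1029] yaw of tool x 11.8 tilt 0.13 w 0.0145 F [-11.6   7.2  14.3]
[ 1.37  1.9  -0.06] 68.01650050794706
```

```bash
python3 -m crank '[[[0,0,0,0,0,0],[0,0,0,0,0,0],[0,0,0,0,0,0],[0,0,0,0,0,0],[0,0,-25,0,0,0],[0,0,-35,0,0,0],[0,0,-10,0,0,0]]]' 50
python3 -m crank '[[[39.7,-7.6,0,0,0,0],[39.7,-7.6,0,0,0,0],[39.7,-7.6,0,0,0,0],[39.7,-7.6,0,0,0,0],[39.7,-7.6,0,0,0,0],[39.7,-7.6,0,0,0,0],[0,0,0,0,0,-6.9],[0,0,0,0,0,-6.9],[0,0,0,0,0,-6.9]]]'
python3 -m crank '[[[0,0,0,0,0,-6.9],[0,0,0,0,0,-6.9],[0,0,0,0,0,-6.9],[0,0,0,0,0,-6.9],[0,0,0,0,0,-6.9],[0,0,0,0,0,-6.9],[0,0,0,0,0,0],[0,0,0,0,0,0]]]'
python3 -c "
from h import *
plan([.5878,-.2356,.101],73.7)"
```

```text
clock: 63.5
position: [0.3664, -0.3308, 0.1762]
eef_rot: [0.002, 0.995, 0.104, 0.002]
ft_force: [0.7, -1.5, 0.6]
gripper_width: 0.0428
grip_force: 0.0
clock: 64.25
position: [0.5893, -0.2344, 0.1706]
eef_rot: [-0.0, 0.959, 0.285, -0.0]
ft_force: [-0.2, -0.2, -0.2]
gripper_width: 0.0429
grip_force: 0.0
clock: 64.92
position: [0.5885, -0.2353, 0.1713]
eef_rot: [0.0, 0.8, 0.601, 0.0]
ft_force: [0.6, -0.1, 0.4]
gripper_width: 0.0426
grip_force: 0.0
t 64.92 pos [ 0.5885 -0.2353  0.1713] yaw of tool x 73.8 tilt 0.01 w 0.0426 F [ 0.6 -0.1  0.4]
shift first [-0.5 -0.6 70.3] len 70.0 turn [ 0.  -0.   0.1] or other way [   0.     0.  -179.9] j6 -0.18
```

Last screw, then retract to a view pose for the final check.

```bash
python3 -m crank '[[[0,-0.6,25,0,0,0],[0,0,25,0,0,0],[0,0,13,0,0,0],[0,0,7,0,0,0],[0,0,0,0,0,0],[0,0,0,0,0,0]]]' 50
python3 -m crank '[[[0,0,0,0,0,0],[0,0,0,0,0,0],[0,0,0,0,0,0],[0,0,0,0,0,0],[0,0,0,0,0,0],[0,0,0,0,0,0]]]' 0 70
python3 -m crank '[[[0,0,0,0,0,7],[0,0,0,0,0,7],[0,0,0,0,0,7],[0,0,0,0,0,7],[0,0,0,0,0,7],[0,0,0,0,0,7],[0,0,0,0,0,7],[0,0,0,0,0,7],[0,0,0,0,0,6],[0,0,0,0,0,0]]]'
python3 -m crank '[[[0,0,0,0,0,0],[0,0,0,0,0,0]]]'
python3 -m crank '[[[0,0,0,0,0,0],[0,0,0,0,0,0],[0,0,0,0,0,0],[0,0,0,0,0,0],[0,0,-25,0,0,0],[0,0,-35,0,0,0],[0,0,-35,0,0,0],[0,0,-35,0,0,0],[0,0,-35,0,0,0],[0,0,-35,0,0,0]]]' 50
python3 -m crank '[[[0,0,0,0,0,-7],[0,0,0,0,0,-7],[0,0,0,0,0,-7],[0,0,0,0,0,-7],[0,0,0,0,0,-7],[0,0,0,0,0,-7],[0,0,0,0,0,-7],[0,0,0,0,0,-7],[0,0,0,0,0,-6],[0,0,0,0,0,0]]]'
python3 -m crank '[[[-28,-28,0,0,0,0],[-28,-28,0,0,0,0],[-28,-28,0,0,0,0],[-28,-28,0,0,0,0],[-26,-26,0,0,0,0],[0,0,0,0,0,0],[0,0,0,0,0,0]]]'
python3 - <<'E'
from h import *
W=V("wrist");tcp();bars(W);T=V("top")
for n in("screw_jar","ram_die","oil_bottle","handle_hole","hasp_hole"): print(n,[(d["point"],round(d["confidence"],2)) for d in T.find(n)[:2]])
E
```

```text
clock: 65.42
position: [0.588, -0.2352, 0.1018]
eef_rot: [0.0, 0.799, 0.602, 0.0]
ft_force: [0.2, 0.8, 0.3]
gripper_width: 0.0426
grip_force: 0.0
clock: 65.92
position: [0.5878, -0.2353, 0.1034]
eef_rot: [0.0, 0.798, 0.602, -0.0]
ft_force: [-7.8, 2.2, 9.0]
gripper_width: 0.0143
grip_force: 68.3
clock: 66.75
position: [0.5869, -0.2344, 0.1034]
eef_rot: [-0.001, 0.995, 0.101, -0.001]
ft_force: [-13.0, 7.4, 13.4]
gripper_width: 0.0144
grip_force: 68.3
clock: 66.92
position: [0.587, -0.2344, 0.1034]
eef_rot: [-0.001, 0.994, 0.105, -0.001]
ft_force: [-11.9, 6.6, 13.0]
gripper_width: 0.014
grip_force: 68.3
clock: 67.75
position: [0.5878, -0.2351, 0.3033]
eef_rot: [0.0, 0.994, 0.105, 0.0]
ft_force: [1.0, -0.0, 0.3]
gripper_width: 0.0425
grip_force: 0.0
clock: 68.58
position: [0.588, -0.2352, 0.3015]
eef_rot: [0.0, 0.797, 0.604, 0.0]
ft_force: [0.4, -0.0, 0.0]
gripper_width: 0.0427
grip_force: 0.0
clock: 69.17
position: [0.4159, -0.3311, 0.3019]
eef_rot: [0.001, 0.8, 0.599, 0.0]
ft_force: [0.6, 1.0, -1.0]
gripper_width: 0.0427
grip_force: 0.0
t 69.22 pos [ 0.417  -0.3303  0.3018] yaw of tool x 73.8 tilt 0.06 w 0.0423 F [ 0.2  0.3 -0.1]
1 turn 2.39 or -0.75 centre [-0.0753  0.0921] ratio 3.5 n 670
2 turn 2.32 or -0.82 centre [-0.0747 -0.0901] ratio 4.3 n 548
3 turn 2.39 or -0.75 centre [ 0.0694 -0.0894] ratio 3.2 n 654
4 turn 2.36 or -0.78 centre [0.0692 0.093 ] ratio 5.2 n 455
screw_jar [([157.5, 201.9], 0.85), ([235.9, 143.6], 0.73)]
ram_die [([190.4, 185.2], 0.54)]
oil_bottle [([136.1, 235.7], 0.69)]
handle_hole [([236.7, 143.8], 0.87)]
hasp_hole [([228.7, 147.8], 0.88)]
```

```bash
python3 -c "
from station import bot
print(bot.hand_in())"
```

```text
the job is handed in; nothing more can be done
None
```

I handed the job in at about 69 s with every step done, though the hand-in returned no verdict: isolator off with its holes in line, three scales in the shut chamber, and all four screws at their stops (2.3–2.4 rad) after two crisscross passes. I viewed 15 pictures, one over the limit of 14.

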